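# Set the bench micrometer to a flat bar and lock it

### The job

Set the bench micrometer to the flat steel bar: lay the bar flat on the measuring table with one end under the spindle, wind the ratchet knob on top clockwise until it clearly slips on the clamped bar, and swing the red-ball lever all the way over to lock the setting while the bar is still clamped. Then draw the bar out without changing the setting and lay it flat in the blue tray, without dropping it. Never force the spindle, and leave the tape measure and the piece of tube in the tray where they are.

Things in the scene. Friction and masses are not known exactly. Their poses are not given: they have to be found in the camera images.
- bench_mic: Bench micrometer, fixed: cast base 160 x 200 mm, column at the back, arm with a vertical head. Origin at bench height on the spindle axis; z up, x from front to column, y left seen from the front. Flat steel table top at z = 34 mm, x -60 to 90, y -95 to 95 mm. Column (radius 27) at x = 68; arm 44 mm wide, underside at z = 84, open below to left, right and front. 197 mm high in all.
- spindle: Upright steel spindle, 12 mm in diameter, under the arm; origin at the centre of its lower measuring face, z up. Starts 11.5 to 14 mm above the table. Only the screw moves it: 12 mm per turn (1.9 mm per rad); it stays where it is left.
- ratchet_grip (a point): Centre of the dark knurled ratchet knob at the top of the head, on the spindle axis: 26 mm in diameter, 13 mm up and down from here. The bright thimble (38 mm in diameter) below has its top 15 mm under this point. Both turn in place without rising or falling. Clockwise from above drives the spindle down (about 2 to 3 rad to the bar, so regrip), about 0.05 N m.
- ratchet (a joint): Slip of the ratchet against the thimble, rad, positive clockwise from above, 0 at the start. Unchanged while the spindle moves freely; grows when the spindle is stopped, on the bar at about 10 N. 0.5 rad or more with the bar clamped is a clear slip. Turning the thimble itself by-passes the ratchet and can overload the spindle (30 N is too much).
- lever_ball (a point): Centre of the red ball (19 mm in diameter) on the lock lever, 146 mm above the bench, in front of the head. The lever turns level about an upright pivot 26 mm in front of the spindle axis (x = -26 mm of bench_mic); the ball is 62 mm from the pivot.
- lock_lever (a joint): Lock lever angle, rad: starts at 0 to 0.25 (free; at 0 it points 35 degrees left of straight to the front), 1.22 at its end stop (35 degrees to the other side). Grows as the ball is pushed towards the -y side of bench_mic. Swings with 2 to 4 N at the ball all the way, then stands hard against the stop; stays where left. Its cam nips the screw over the last third. 1.1 or more is locked.
- flat_bar: Flat grey steel bar, 30 mm wide (its x), 160 mm long (its y), 8 mm thick (its z), 0.3 kg, loose on the bench; origin at the centre of its underside.
- tray: Blue steel tray, open on top, fixed: outside 170 (x) x 230 (y) x 26 mm, wall and floor 3 mm thick; origin at the centre of its underside. A piece of square tube lies in it on its +x side; the -x side is free.
- tube_offcut: Dark square steel tube, 30 x 100 (its y) x 30 mm, lying in the tray about 53 mm to the +x side of the tray's middle; origin at the centre of its underside. Stays there.
- tape_measure: Yellow tape measure standing on edge on the bench beyond the bar, 36 x 82 x 62 mm (its x, y, z); origin at the centre of its underside. Stays there.

How it is judged (in metres and radians):
On the way, in this order (a step that is already met when the one before it is completed fails the run):
1. the bar lies flat on the measuring table with one end under the spindle (x of spindle in the frame of flat_bar between -0.012 and 0.012 m and y of spindle in the frame of flat_bar between -0.074 and 0.074 m and z of flat_bar in the frame of bench_mic between 0.031 and 0.0365 m and angle between flat_bar's own z axis and vertical below 0.05 rad), for 0.2 s.
2. the ratchet has slipped (0.5 rad) with the spindle clamping the bar on the table (all of step 1 and value of joint ratchet above 0.5 rad and contact force between spindle and flat_bar above 4 N), for 0.2 s.
3. the lock lever is over while the bar is still clamped (all of step 1 and value of joint lock_lever above 1.1 rad and contact force between spindle and flat_bar above 0.5 N), for 0.2 s.
At the end, for the whole second after the job is handed in: The bar lies flat and still on the floor of the blue tray, the lock lever is over (1.1 rad or more), and the spindle still stands at the bar's thickness above the table (8 mm, within 1 mm) (x of flat_bar in the frame of tray between -0.069 and 0.069 m and y of flat_bar in the frame of tray between -0.04 and 0.04 m and z of flat_bar in the frame of tray between 0 and 0.007 m and angle between flat_bar's own z axis and vertical below 0.06 rad and linear speed of flat_bar below 0.02 m/s and value of joint lock_lever above 1.1 rad and z of spindle in the frame of bench_mic between 0.041 and 0.043 m); the robot touches nothing.
It fails at once if the spindle is forced on the bar with more than 30 N (contact force between spindle and flat_bar above 30 N).
It fails at once if the bar is dropped (moves faster than 0.8 m/s with no finger on it) (linear speed of flat_bar above 0.8 m/s and contact force between the fingers and flat_bar below 0.2 N).
It fails at once if the tape measure or the piece of tube is shoved more than 4 cm (distance of any of tape_measure, tube_offcut from where it was at the start of the episode above 0.04 m).
It also fails if it takes over 72 s, if anything falls off the work surface, if the arm or the gripper's body presses on something with over 40 N, if the wrist force passes 120 N, or if a joint passes its speed limit or range.

### The arm

A 7-joint arm with a two-finger parallel gripper is mounted at the origin on a cart in front of the work surface, level with it; the furniture and walls round the work are solid. World frame = base frame: x ahead of the robot, y to its left, z up, the work surface at z = 0. Lengths are in mm, angles in rad, forces in N, time in s.
With the tool pointing down it reaches from about 400 to 875 mm from the base axis. Payload 4.4 kg.
Tool frame: the origin (TCP) lies at the very end of the fingers, on their centre line; the grasp point (between the pads) lies 19 mm behind it; y points along the fingers, z is the direction in which the jaws open and shut, and the axes are right-handed (so a half turn about y gives the same grasp; the last joint's range is limited). The gripper opens to 85 mm and grips with 20 to 120 N. Pads are 22 mm wide; open, the fingers measure 114 mm over their backs; the gripper's body (76 mm by 85 mm) begins 54 mm behind the grasp point. The pads swing forward as they close: fully open they stand 13 mm farther back than shut.
Start: joints at [1.152, 0.628, 0.038, 1.517, -0.027, 0.996, -0.02], TCP at [224.62, -609.97, 231.313] pointing down, gripper open.
Joint ranges: [-3.06, 3.06], [-0.37, 2.12], [-1.25, 1.32], [0.18, 2.47], [-1.1, 4.24], [0.23, 1.98], [-2.94, 2.94]. Speed limits (rad/s): [2.57, 2.57, 3.14, 3.14, 3.14, 3.14, 3.14].

### API

Orientations are given as [roll, pitch, yaw] about the fixed x, y, z axes, in that order (R = Rz(yaw) Ry(pitch) Rx(roll)).
In Python, from cell import read_state, get_image, finish_job gives the robot as it stands. The module is installed in compiled form; this text tells all that it offers.
- The arm moves only by the tool servo_tool, never from a script. Its argument "increments" is a list of rows, each an object of numbers: "dx", "dy", "dz": the shift along the world's x, y, z in cm; "ax", "ay", "az": the turn, a rotation vector about the world's x, y, z in rad; "claw": the closure, from -1 (fully open) to 1 (shut). A call has 1 to 8 rows; each row is the pose to reach, as a shift and turn from the pose commanded when the call began; what a row does not reach only later rows make up. A row lasts 1/12 s, in which the tool goes at most 41.7 mm and 7.16 degrees, less where a joint would pass 70% of its speed; a pose out of reach is approached as far as the arm can. A call with a gripper value outside its range is refused whole. The fingers move at their own pace and stop on an object; the grip force is fixed at half the most. Time passes only in rows, so rows that repeat a pose let the fingers close. It gives the time, the measured TCP pose, the force and the opening at its end, in the units of the state.
- read_state(): the state, without advancing time (a new reading comes with each control period).
- get_image(name): name is "scene" or "top"; returns a dict with "color" (384x512x3 uint8, red, green, blue), "fov_y" (degrees; the focal length in pixels is half the picture's height over the tangent of half this angle, whatever the lens; pixels are square), "cx", "cy" (the principal point, pixels), "R" (3x3) and "t" (3): a world point X has camera coordinates R X + t. Camera axes: x right, y down, z forward; pixel columns grow to the right and rows downward; lengths in mm; the calibration is good to about 2 mm. A picture is of the moment at which its call begins. There is no depth.
- finish_job(): hands the job in, once; it reports no verdict.
The state is a dict: "clock": time; "qpos": joint angles; "qd": joint speeds; "tau": joint torques, N m; "eef_pos": TCP position; "tool_rot": TCP orientation; "force": force on the tool from outside, world axes, zero at the start; "torque": the same for the moment, N m; "width": finger opening in mm.
Only numpy, scipy, OpenCV 4.12 (cv2) and the standard library are available. Lean on these libraries where they do the work, as an engineer would, in place of code of your own. Each camera call takes 0.05 s, during which the arm holds its last target.

## Working session

There is one attempt and no reset: what is moved stays moved. The work goes in short steps, Python scripts to look and compute and a tool call to move; the robot and the scene stay as the last step left them, time stands still between calls to the robot, and variables do not carry over. Pictures are saved under pics/ and viewed, and the job is handed in when it is done.

Besides the shell and the picture viewer there is one more tool, called after "Call:" as name(argument=value, ...) on one line, values as JSON. servo_tool: Moves the arm, as the interface text tells. Its arguments: {"type":"object","properties":{"increments":{"type":"array","items":{"type":"object","properties":{"dx":{"type":"number"},"dy":{"type":"number"},"dz":{"type":"number"},"ax":{"type":"number"},"ay":{"type":"number"},"az":{"type":"number"},"claw":{"type":"number"}}}}},"required":["increments"]}

```bash
mkdir -p pics; ls; cat > h.py <<'E'
import numpy as np,cv2
from cell import read_state,get_image
def snap(tag):
    o={}
    for n in("scene","top"):
        im=get_image(n); o[n]=im
        cv2.imwrite(f"pics/{tag}_{n}.png",cv2.cvtColor(np.array(im["color"]),cv2.COLOR_RGB2BGR))
    return o
def foc(im): return im["color"].shape[0]/2/np.tan(np.radians(im["fov_y"])/2)
def ray(im,u,v):
    R=np.array(im["R"]);t=np.array(im["t"]);f=foc(im)
    d=R.T@np.array([(u-im["cx"])/f,(v-im["cy"])/f,1]);return -R.T@t,d/np.linalg.norm(d)
def onz(im,u,v,z):
    o,d=ray(im,u,v);return o+d*(z-o[2])/d[2]
def proj(im,X):
    c=np.array(im["R"])@np.array(X,float)+np.array(im["t"]);f=foc(im)
    return np.array([f*c[0]/c[2]+im["cx"],f*c[1]/c[2]+im["cy"]])
def tri(r1,r2):
    (o1,d1),(o2,d2)=r1,r2
    A=np.stack([d1,-d2],1);s=np.linalg.lstsq(A,o2-o1,rcond=None)[0]
    p,q=o1+s[0]*d1,o2+s[1]*d2;return (p+q)/2,np.linalg.norm(p-q)
E
python3 - <<'E'
from h import *
o=snap("a")
for n in o:
    im=o[n];print(n,im["fov_y"],im["cx"],im["cy"],-np.array(im["R"]).T@np.array(im["t"]));print(np.round(im["R"],3))
print(read_state())
E
```

```text
pics
scene 55.621060250070606 262.0110669036202 192.57133000774334 [  -2.86317177 -567.88465066  551.84119104]
[[ 0.723 -0.69   0.013]
 [-0.306 -0.338 -0.89 ]
 [ 0.619  0.64  -0.456]]
top 52.47912624589169 254.49649329491965 185.50216146868084 [ 370.33367872   20.32021446 1084.09781857]
[[-0.122 -0.992 -0.004]
 [-0.97   0.12  -0.212]
 [ 0.211 -0.022 -0.977]]
{'clock': 0.1, 'qpos': array([ 1.15218112,  0.62924621,  0.03841208,  1.51827754, -0.0269958 ,
        0.9962615 , -0.02000756]), 'qd': array([ 2.69251170e-03, -3.03560768e-03, -6.08474459e-04, -8.80026790e-04,
        4.15565804e-06,  1.86058260e-04,  6.22736494e-04]), 'tau': array([ 3.05867237e-03, -5.64529467e+01,  1.23074222e+00, -1.93972188e+01,
        1.14116591e-02,  5.46418931e-03,  2.38348400e-05]), 'eef_pos': array([ 224.45650327, -609.4277018 ,  230.48218503]), 'tool_rot': array([-1.57247215e+00, -6.95622197e-07, -2.78875650e+00]), 'force': array([ 0.09321408, -0.34209783, -0.24664039]), 'torque': array([0.0420245 , 0.01363559, 0.01990302]), 'width': 84.98229470728438}
```

View pics/a_scene.png

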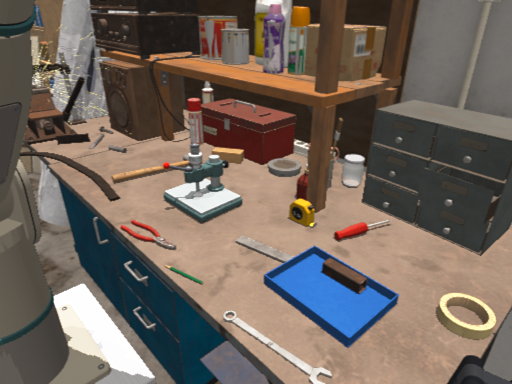

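View pics/a_top.png

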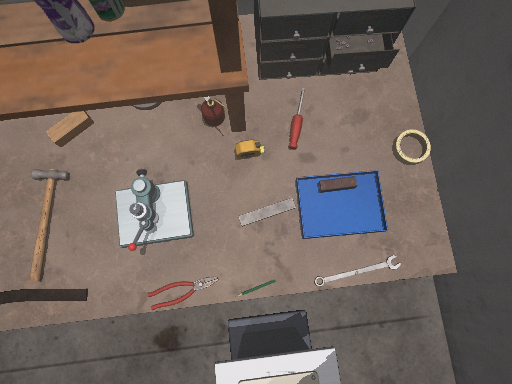

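The scene view shows the micrometer at about (203,185), the bar at (262,248), the tray at (330,292) and the tape at (302,212). The top view shows the micrometer at (150,210), the bar at (267,212), the tray at (341,205) and the red ball at (132,247). I'll enlarge these areas next.

```bash
python3 - <<'E'
import cv2
a=cv2.imread("pics/a_top.png");b=cv2.imread("pics/a_scene.png")
cv2.imwrite("pics/a_c1.png",cv2.resize(a[150:260,100:210],None,fx=5,fy=5,interpolation=cv2.INTER_CUBIC))
cv2.imwrite("pics/a_c2.png",cv2.resize(a[120:250,225:395],None,fx=4.5,fy=4.5,interpolation=cv2.INTER_CUBIC))
cv2.imwrite("pics/a_c3.png",cv2.resize(b[90:225,150:330],None,fx=4.4,fy=4.4,interpolation=cv2.INTER_CUBIC))
E
```

```text
(no output)
```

View pics/a_c1.png

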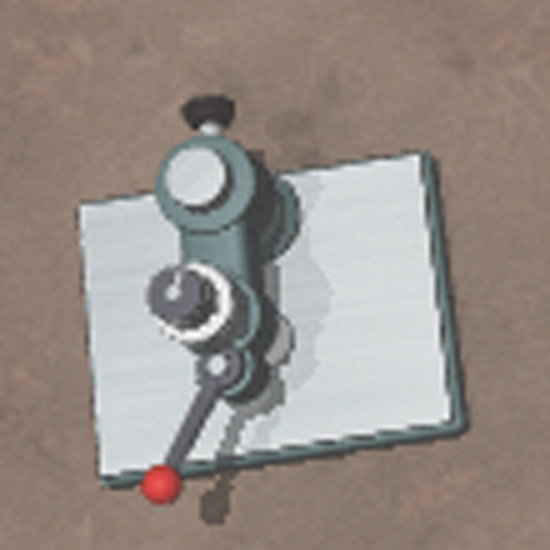

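View pics/a_c2.png

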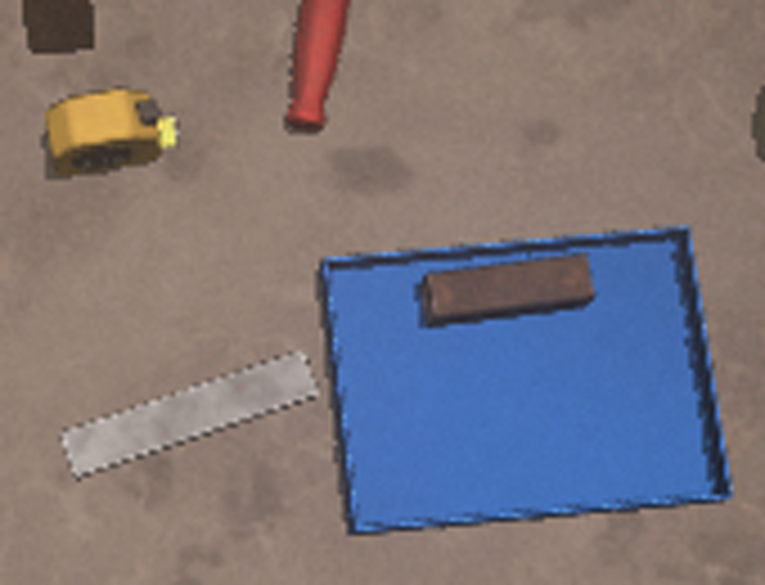

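View pics/a_c3.png

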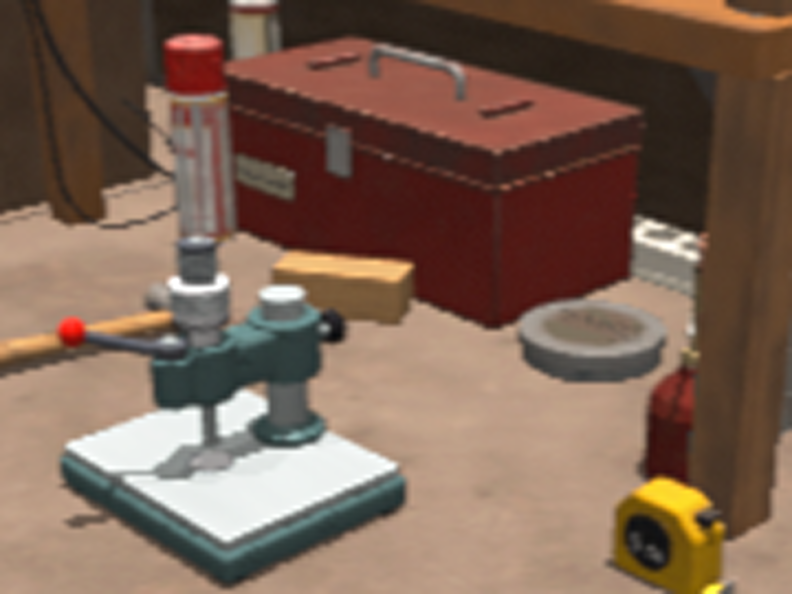

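```bash
cat > m.py <<'E'
from h import *
def masks(im):
    hsv=cv2.cvtColor(np.array(im["color"]),cv2.COLOR_RGB2HSV)
    return hsv
def big(m,roi):
    z=np.zeros_like(m);x0,y0,x1,y1=roi;z[y0:y1,x0:x1]=m[y0:y1,x0:x1]
    cs,_=cv2.findContours(z,cv2.RETR_EXTERNAL,cv2.CHAIN_APPROX_NONE)
    return max(cs,key=cv2.contourArea)
E
python3 - <<'E'
from m import *
S=get_image("scene");T=get_image("top")
for n,im,rois in(("top",T,dict(bar=(232,190,300,232),ball=(120,235,145,258),tray=(290,165,392,245),table=(110,175,200,250))),("scene",S,dict(bar=(228,230,295,265),ball=(158,158,176,174),tray=(255,240,405,345)))):
    h=masks(im);H,s,v=[h[...,i].astype(int) for i in range(3)]
    red=(((H<8)|(H>172))&(s>150)&(v>100))
    c=big(red.astype(np.uint8)*255,rois["ball"]);m=cv2.moments(c);print(n,"ball",m["m10"]/m["m00"],m["m01"]/m["m00"],cv2.contourArea(c))
    g=((s<45)&(v>110))
    c=big(g.astype(np.uint8)*255,rois["bar"]);r=cv2.minAreaRect(c);print("bar",r,cv2.contourArea(c));
    P=cv2.boxPoints(r);print(np.round(P,1).tolist());print(np.round([onz(im,*p,8) for p in P],1).tolist(), onz(im,*r[0],8))
    b=((H>95)&(H<125)&(s>120))
    c=big(b.astype(np.uint8)*255,rois["tray"]);a=cv2.approxPolyDP(c,6,True)[:,0];print("tray",a.tolist());print(np.round([onz(im,*p,26) for p in a],1).tolist())
    if n=="top":
        w=((v>185)&(s<40)).astype(np.uint8)*255
        c=big(w,rois["table"]);hl=cv2.convexHull(c);a=cv2.approxPolyDP(hl,3,True)[:,0];print("table",a.tolist());print(np.round([onz(im,*p,34) for p in a],1).tolist())
E
```

```text
top ball 131.7953216374269 246.1520467836257 28.5
bar ((266.7115478515625, 211.21524047851562), (10.654848098754883, 57.564369201660156), 71.20011138916016) 548.0
[[237.6999969482422, 215.39999389648438], [292.20001220703125, 196.89999389648438], [295.70001220703125, 207.0], [241.1999969482422, 225.5]]
[[524.1, 52.7, 8.0], [557.4, -105.1, 8.0], [527.8, -110.6, 8.0], [495.0, 46.5, 8.0]] [525.96187429 -28.76400439   8.        ]
tray [[375, 174], [297, 178], [304, 237], [386, 230]]
[[590.2, -341.7, 26.0], [605.7, -123.9, 26.0], [441.3, -118.8, 26.0], [432.7, -342.0, 26.0]]
table [[183, 181], [189, 233], [147, 240], [157, 185]]
[[634.4, 191.5, 34.0], [489.3, 187.4, 34.0], [484.5, 300.9, 34.0], [631.9, 263.7, 34.0]]
scene ball 165.70666666666665 165.0 25.0
bar ((264.7241516113281, 248.68966674804688), (59.79390335083008, 8.1705961227417), 21.801406860351562) 374.0
[[235.39999389648438, 241.39999389648438], [238.5, 233.8000030517578], [294.0, 256.0], [291.0, 263.6000061035156]]
[[493.0, 41.1, 8.0], [521.8, 62.8, 8.0], [558.5, -103.7, 8.0], [531.1, -118.6, 8.0]] [526.72381655 -33.32936218   8.        ]
tray [[265, 274], [267, 285], [344, 344], [397, 296], [314, 246]]
[[444.1, -119.2, 26.0], [422.5, -147.6, 26.0], [415.4, -348.2, 26.0], [595.2, -352.8, 26.0], [606.7, -125.5, 26.0]]
```

```bash
python3 - <<'E'
from m import *
S=get_image("scene");T=get_image("top")
print("ball",tri(ray(S,165.7,165),ray(T,131.8,246.2)))
print("knobtop",tri(ray(S,194.8,145),ray(T,134.2,207.8)))
tc=[(115.8,191),(184.8,180.4),(190,234.2),(120.4,245.6)]
P=np.array([onz(T,*p,34)[:2] for p in tc]);print(P.round(1),P.mean(0))
for i in range(4): print(P[(i+1)%4]-P[i],np.linalg.norm(P[(i+1)%4]-P[i]))
# scene table corners crop 4.4 : left(65,447) front(228,545) right(400,468) 
for c in((65,448),(228,545),(402,467)): print(onz(S,150+c[0]/4.4,90+c[1]/4.4,34).round(1))
Q=np.array([onz(T,*p,26)[:2] for p in[(377.9,170.7),(296.6,178.2),(303.2,238.2),(387,230)]]);print(Q.round(1),Q.mean(0))
for p in ((267,283),(344,337),(397,296),(314,248)): print(onz(S,*p,26).round(1))
# bar height check: tri
for a,b in(((237.7,215.4),(238.5,233.8)),((241.2,225.5),(235.4,241.4))): print("bar",tri(ray(T,*a),ray(S,*b)))
# tape
E
```

```text
ball (array([462.06920142, 307.30012542, 147.70973491]), np.float64(0.42320107463873385))
knobtop (array([545.75649532, 281.95538964, 194.27571861]), np.float64(2.7744434983913004))
[[629.  377.7]
 [635.4 186.4]
 [485.7 185. ]
 [478.3 372.5]] [557.13639425 280.38210383]
[   6.42791733 -191.28593201] 191.39390247492932
[-149.69806815   -1.32053007] 149.70389242778745
[ -7.41370731 187.41753786] 187.56411318340844
[150.68385813   5.18892421] 150.7731741272221
[480.  366.3  34. ]
[486.1 177.9  34. ]
[637.3 184.5  34. ]
[[ 598.6 -351.5]
 [ 605.3 -122.7]
 [ 438.4 -116.2]
 [ 432.4 -344.6]] [ 518.64643975 -233.76497546]
[ 426.8 -143.2   26. ]
[ 428.2 -339.3   26. ]
[ 595.2 -352.8   26. ]
[ 600.1 -130.8   26. ]
bar (array([520.32429456,  54.92580317,  13.12569382]), np.float64(7.771166776941259))
bar (array([496.12270993,  46.11544327,   3.83317647]), np.float64(1.2974657552487099))
```

```bash
python3 - <<'E'
import cv2
b=cv2.imread("pics/a_scene.png")
cv2.imwrite("pics/a_c4.png",cv2.resize(b[225:350,225:405],None,fx=4.4,fy=4.4,interpolation=cv2.INTER_CUBIC))
cv2.imwrite("pics/a_c5.png",cv2.resize(b[140:220,155:250],None,fx=7,fy=7,interpolation=cv2.INTER_CUBIC))
E
```

```text
(no output)
```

View pics/a_c4.png

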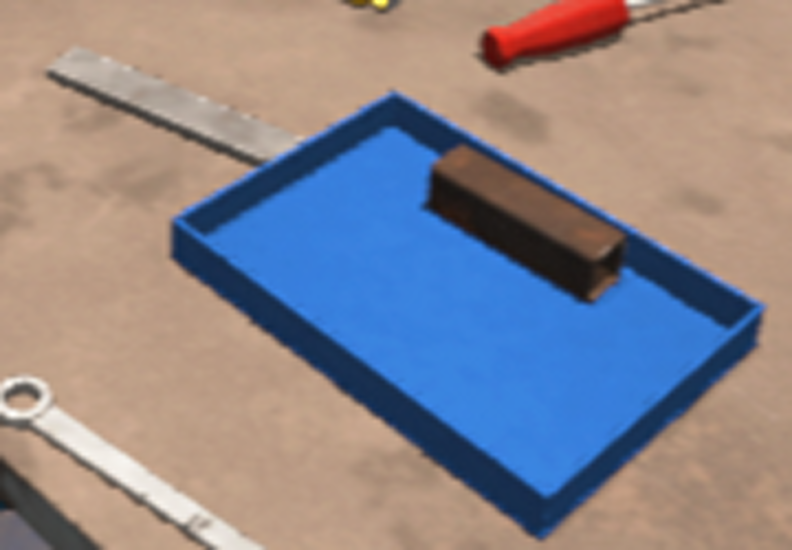

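View pics/a_c5.png

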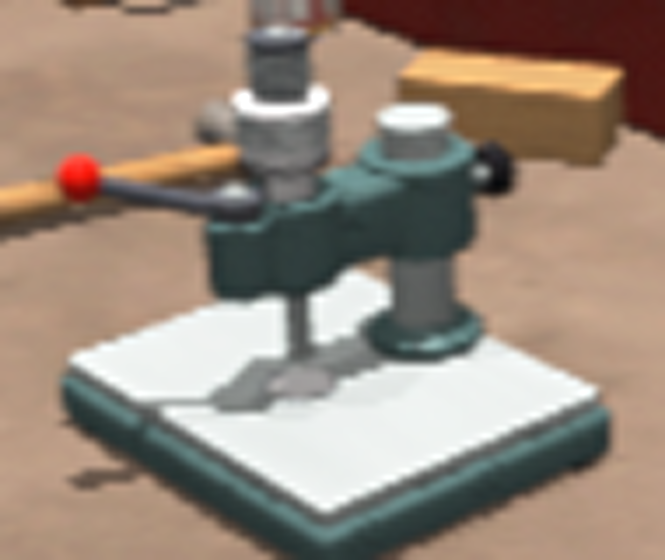

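The numbers agree: the mic spindle axis is at about (543,280) with yaw 0.03, the ball at (462,307,148), and the knob top at z≈194 against 197 in the text. The bar is at (526,-29) with yaw 0.207 (161 x 30 mm), and the tray at (518,-234) with yaw -0.035. I'll move above the bar now.

Call:
servo_tool(increments=[{"dx": 2, "dy": 3.5, "az": 0.1}, {"dx": 4, "dy": 7, "az": 0.2}, {"dx": 6, "dy": 10.5, "az": 0.3}, {"dx": 8, "dy": 14, "az": 0.4}, {"dx": 10, "dy": 17.5, "az": 0.5}, {"dx": 12, "dy": 21, "az": 0.6}, {"dx": 14, "dy": 24.5, "az": 0.7}, {"dx": 16, "dy": 28, "az": 0.8}])

```text
invalid input at $.increments[0]: expected keys dx, dy, dz, ax, ay, az, claw
```

Call:
servo_tool(increments=[{"dx": 2, "dy": 3.5, "az": 0.1}, {"dx": 4, "dy": 7, "az": 0.2}, {"dx": 6, "dy": 10.5, "az": 0.3, "dz": -1}, {"dx": 8, "dy": 14, "az": 0.4, "dz": -3}, {"dx": 10, "dy": 17.5, "az": 0.5, "dz": -5}, {"dx": 12, "dy": 21, "az": 0.58, "dz": -7}, {"dx": 14, "dy": 25, "az": 0.625, "dz": -9}, {"dx": 14.6, "dy": 27.7, "az": 0.625, "dz": -11}])

```text
invalid input at $.increments[0]: expected keys dx, dy, dz, ax, ay, az, claw
```

```bash
python3 - <<'E'
from h import *
s=read_state();print(s["clock"],s["eef_pos"],s["tool_rot"],s["qpos"].round(3),s["force"],s["width"])
o=snap("b")
a=cv2.imread("pics/b_top.png");b=cv2.imread("pics/b_scene.png")
cv2.imwrite("pics/b_c.png",np.hstack([cv2.resize(a[150:250,210:310],(390,390)),cv2.resize(b[160:290,200:330],(390,390))]))
E
```

```text
0.3 [ 224.56829378 -609.78782456  230.99868821] [-1.57140790e+00  2.55381032e-05 -2.78875812e+00] [ 1.152  0.629  0.038  1.518 -0.027  0.996 -0.02 ] [ 0.16070214 -0.29430362 -0.4749575 ] 85.5574409573168
```

View pics/b_c.png

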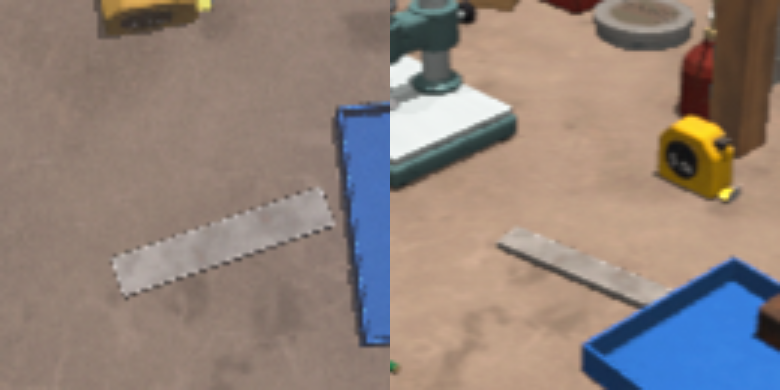

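Every key is required in each row, so I'll resend the moves with full rows.

Call:
servo_tool(increments=[{"dx": 2, "dy": 3.5, "dz": 0, "ax": 0, "ay": 0, "az": 0.1, "claw": -1}, {"dx": 4, "dy": 7, "dz": 0, "ax": 0, "ay": 0, "az": 0.2, "claw": -1}, {"dx": 6, "dy": 10.5, "dz": 0, "ax": 0, "ay": 0, "az": 0.3, "claw": -1}, {"dx": 8, "dy": 14, "dz": 0, "ax": 0, "ay": 0, "az": 0.4, "claw": -1}, {"dx": 10, "dy": 17.5, "dz": 0, "ax": 0, "ay": 0, "az": 0.5, "claw": -1}, {"dx": 12, "dy": 21, "dz": 0, "ax": 0, "ay": 0, "az": 0.6, "claw": -1}, {"dx": 14, "dy": 24.5, "dz": 0, "ax": 0, "ay": 0, "az": 0.7, "claw": -1}, {"dx": 16, "dy": 28, "dz": 0, "ax": 0, "ay": 0, "az": 0.8, "claw": -1}])

```text
clock: 1.07
eef_pos: [385.3, -328.3, 231.7]
tool_rot: [-1.57, -0.0, -1.984]
force: [0.2, -0.2, -0.5]
width: 85.2
```

Call:
servo_tool(increments=[{"dx": 2, "dy": 3.5, "dz": 0, "ax": 0, "ay": 0, "az": 0.1, "claw": -1}, {"dx": 4, "dy": 7, "dz": -1, "ax": 0, "ay": 0, "az": 0.2, "claw": -1}, {"dx": 6, "dy": 10.5, "dz": -3, "ax": 0, "ay": 0, "az": 0.3, "claw": -1}, {"dx": 8, "dy": 14, "dz": -5, "ax": 0, "ay": 0, "az": 0.4, "claw": -1}, {"dx": 10, "dy": 17.5, "dz": -7, "ax": 0, "ay": 0, "az": 0.5, "claw": -1}, {"dx": 12, "dy": 21, "dz": -9, "ax": 0, "ay": 0, "az": 0.58, "claw": -1}, {"dx": 14, "dy": 24.5, "dz": -10, "ax": 0, "ay": 0, "az": 0.625, "claw": -1}, {"dx": 14.6, "dy": 27.7, "dz": -11, "ax": 0, "ay": 0, "az": 0.625, "claw": -1}])

```text
clock: 1.73
eef_pos: [531.6, -56.6, 121.9]
tool_rot: [-1.569, -0.0, -1.364]
force: [1.3, -0.1, 0.4]
width: 85.1
```

```bash
python3 - <<'E'
from h import *
s=read_state();print(s["clock"],s["eef_pos"],s["tool_rot"],s["qpos"].round(3),s["force"],s["width"])
o=snap("c")
a=cv2.imread("pics/c_top.png");b=cv2.imread("pics/c_scene.png")
cv2.imwrite("pics/c_c.png",np.hstack([cv2.resize(a[150:250,210:310],(390,390)),cv2.resize(b[160:290,200:330],(390,390))]))
E
```

```text
1.7333 [531.55021527 -56.62771906 121.92792668] [-1.56882627e+00 -4.27801699e-04 -1.36354166e+00] [ 0.257  0.634 -0.306  1.939  0.315  0.613 -0.045] [ 1.30696892 -0.08077339  0.3661361 ] 85.08677581897503
```

View pics/c_c.png

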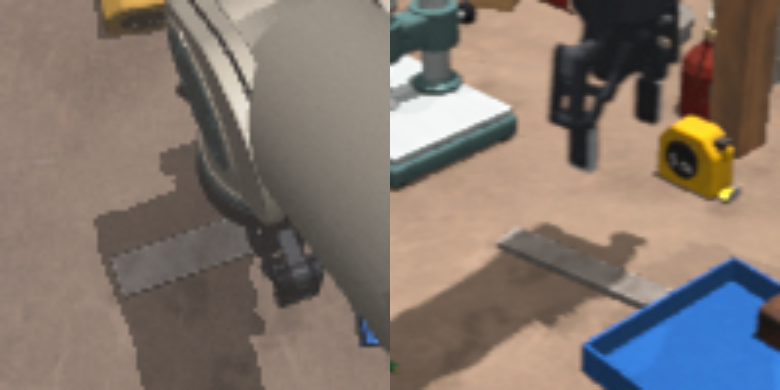

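Call:
servo_tool(increments=[{"dx": 0, "dy": 0, "dz": -3, "ax": 0, "ay": 0, "az": 0, "claw": -0.3}, {"dx": 0, "dy": 0, "dz": -6, "ax": 0, "ay": 0, "az": 0, "claw": -0.3}, {"dx": 0, "dy": 0, "dz": -8, "ax": 0, "ay": 0, "az": 0, "claw": -0.3}, {"dx": 0, "dy": 0, "dz": -9.5, "ax": 0, "ay": 0, "az": 0, "claw": -0.3}, {"dx": 0, "dy": 0, "dz": -10, "ax": 0, "ay": 0, "az": 0, "claw": -0.3}, {"dx": 0, "dy": 0, "dz": -10, "ax": 0, "ay": 0, "az": 0, "claw": -0.3}])

```text
clock: 2.33
eef_pos: [528.6, -57.5, 21.8]
tool_rot: [-1.573, 0.0, -1.364]
force: [-0.8, -0.6, 0.6]
width: 55.6
```

```bash
python3 - <<'E'
from h import *
s=read_state();print(s["clock"],s["eef_pos"],s["tool_rot"],s["force"],s["width"])
o=snap("d")
a=cv2.imread("pics/d_top.png");b=cv2.imread("pics/d_scene.png")
cv2.imwrite("pics/d_c.png",np.hstack([cv2.resize(a[150:250,210:310],(390,390)),cv2.resize(b[190:290,220:320],(390,390))]))
E
```

```text
2.3333 [528.55948883 -57.53966715  21.78454375] [-1.57298547e+00  4.68362631e-04 -1.36379445e+00] [-0.82986072 -0.64475121  0.58564735] 55.58337988421996
```

View pics/d_c.png

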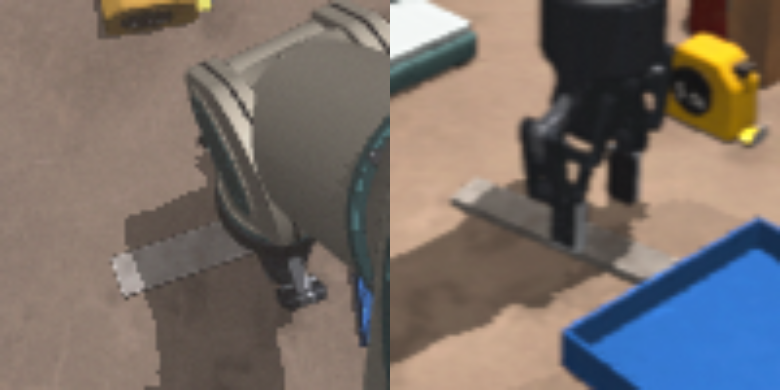

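The fingers straddle the bar. I'll shift 3 mm in x, go down to z≈2 and close.

Call:
servo_tool(increments=[{"dx": 0.3, "dy": 0, "dz": -1, "ax": 0, "ay": 0, "az": 0, "claw": -0.3}, {"dx": 0.3, "dy": 0, "dz": -1.7, "ax": 0, "ay": 0, "az": 0, "claw": -0.3}, {"dx": 0.3, "dy": 0, "dz": -2, "ax": 0, "ay": 0, "az": 0, "claw": -0.3}, {"dx": 0.3, "dy": 0, "dz": -2, "ax": 0, "ay": 0, "az": 0, "claw": -0.3}])

```text
clock: 2.77
eef_pos: [531.8, -57.5, 2.1]
tool_rot: [-1.572, 0.0, -1.364]
force: [0.4, -0.2, 0.9]
width: 55.5
```

Call:
servo_tool(increments=[{"dx": 0, "dy": 0, "dz": 0, "ax": 0, "ay": 0, "az": 0, "claw": 0.2}, {"dx": 0, "dy": 0, "dz": 0, "ax": 0, "ay": 0, "az": 0, "claw": 0.6}, {"dx": 0, "dy": 0, "dz": 0, "ax": 0, "ay": 0, "az": 0, "claw": 1}, {"dx": 0, "dy": 0, "dz": 0, "ax": 0, "ay": 0, "az": 0, "claw": 1}, {"dx": 0, "dy": 0, "dz": 0, "ax": 0, "ay": 0, "az": 0, "claw": 1}, {"dx": 0, "dy": 0, "dz": 0, "ax": 0, "ay": 0, "az": 0, "claw": 1}])

```text
clock: 3.27
eef_pos: [532.6, -57.4, 3.3]
tool_rot: [-1.57, -0.0, -1.364]
force: [-0.4, -0.1, 5.7]
width: 27.3
```

Call:
servo_tool(increments=[{"dx": 0, "dy": 0, "dz": 0.5, "ax": 0, "ay": 0, "az": 0, "claw": 1}, {"dx": 0, "dy": 0, "dz": 1.5, "ax": 0, "ay": 0, "az": 0, "claw": 1}, {"dx": 0, "dy": 0, "dz": 3, "ax": 0, "ay": 0, "az": 0, "claw": 1}, {"dx": 0, "dy": 0, "dz": 5, "ax": 0, "ay": 0, "az": 0, "claw": 1}, {"dx": 0, "dy": 0, "dz": 7, "ax": 0, "ay": 0, "az": 0, "claw": 1}, {"dx": 0, "dy": 0, "dz": 7, "ax": 0, "ay": 0, "az": 0, "claw": 1}])

```text
clock: 3.77
eef_pos: [534.5, -57.6, 76.2]
tool_rot: [-1.565, -0.001, -1.364]
force: [0.7, 0.1, -3.3]
width: 27.2
```

```bash
python3 - <<'E'
from h import *
s=read_state();print(s["clock"],s["eef_pos"],s["tool_rot"],s["force"],s["torque"],s["width"])
o=snap("e")
a=cv2.imread("pics/e_top.png");b=cv2.imread("pics/e_scene.png")
cv2.imwrite("pics/e_c.png",np.hstack([cv2.resize(a[150:250,210:310],(390,390)),cv2.resize(b[170:290,200:320],(390,390),interpolation=2)]))
E
```

```text
3.7667 [534.46477349 -57.612576    76.1514088 ] [-1.56524216e+00 -1.39156314e-03 -1.36400544e+00] [ 0.71945819  0.07670011 -3.28915281] [-0.04843197 -0.16040397 -0.017284  ] 27.23872373877553
```

View pics/e_c.png

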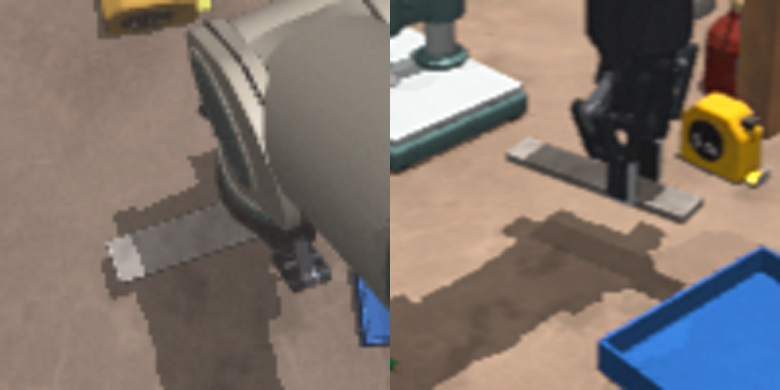

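The bar is held and looks level, with 3.3 N on the wrist. Next I carry it to the right side of the mic, turning -0.177.

Call:
servo_tool(increments=[{"dx": 0.1, "dy": 2, "dz": 0, "ax": 0, "ay": 0, "az": -0.02, "claw": 1}, {"dx": 0.3, "dy": 5, "dz": 0, "ax": 0, "ay": 0, "az": -0.05, "claw": 1}, {"dx": 0.5, "dy": 8, "dz": 0, "ax": 0, "ay": 0, "az": -0.08, "claw": 1}, {"dx": 0.7, "dy": 11, "dz": 0, "ax": 0, "ay": 0, "az": -0.11, "claw": 1}, {"dx": 0.9, "dy": 14, "dz": 0, "ax": 0, "ay": 0, "az": -0.14, "claw": 1}, {"dx": 1, "dy": 17, "dz": 0, "ax": 0, "ay": 0, "az": -0.17, "claw": 1}, {"dx": 1.1, "dy": 19, "dz": 0, "ax": 0, "ay": 0, "az": -0.177, "claw": 1}, {"dx": 1.1, "dy": 19, "dz": 0, "ax": 0, "ay": 0, "az": -0.177, "claw": 1}])

```text
clock: 4.53
eef_pos: [542.3, 139.9, 71.6]
tool_rot: [-1.572, 0.005, -1.533]
force: [0.4, 0.7, -3.8]
width: 27.3
```

```bash
python3 - <<'E'
from h import *
s=read_state();print(s["clock"],s["eef_pos"],s["tool_rot"],s["force"],s["torque"],s["width"])
o=snap("f")
a=cv2.imread("pics/f_top.png");b=cv2.imread("pics/f_scene.png")
cv2.imwrite("pics/f_c.png",np.hstack([cv2.resize(a[140:260,100:220],(390,390),interpolation=2),cv2.resize(b[130:230,150:250],(390,390),interpolation=2)]))
E
```

```text
4.5333 [542.25076678 139.85225365  71.55189589] [-1.57155407  0.00451863 -1.53297047] [ 0.4256999   0.72220606 -3.75559712] [ 0.01384532 -0.00920016  0.00331533] 27.26926868933846
```

View pics/f_c.png

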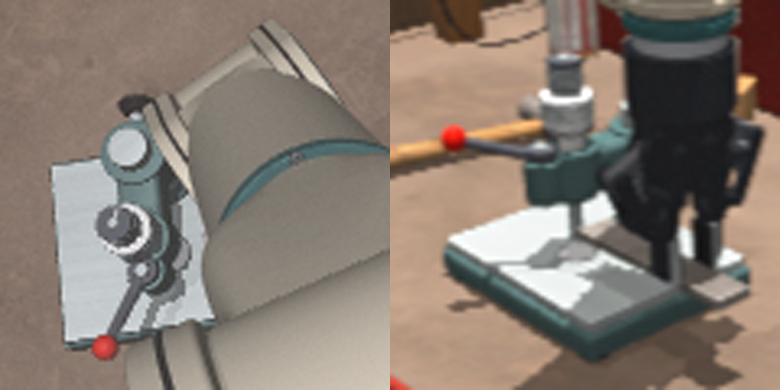

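```bash
python3 - <<'E'
from h import *
im=get_image("scene");s=read_state();p=s["eef_pos"];print(p,s["tool_rot"])
b=cv2.imread("pics/f_scene.png")
x0,y0,k=185,160,8
v=cv2.resize(b[y0:y0+70,x0:x0+90],None,fx=k,fy=k,interpolation=cv2.INTER_CUBIC)
yaw=s["tool_rot"][2]+np.pi/2;c,sn=np.cos(yaw),np.sin(yaw)
cen=p[:2]+29*np.array([-sn,c])
for dz in(-3.3,4.7):
  P=[]
  for a,l in((15,80),(-15,80),(-15,-80),(15,-80)):
    X=[cen[0]+a*c-l*sn,cen[1]+a*sn+l*c,p[2]+dz];u=proj(im,X);P.append(((u-[x0,y0]+.5)*k).astype(int))
  cv2.polylines(v,[np.array(P)],True,(0,255,0) if dz>0 else (0,0,255),1)
cv2.imwrite("pics/f_d.png",v)
E
```

```text
[542.13049086 131.54937359  71.44326126] [-1.57371485 -0.00181193 -1.54037016]
```

View pics/f_d.png

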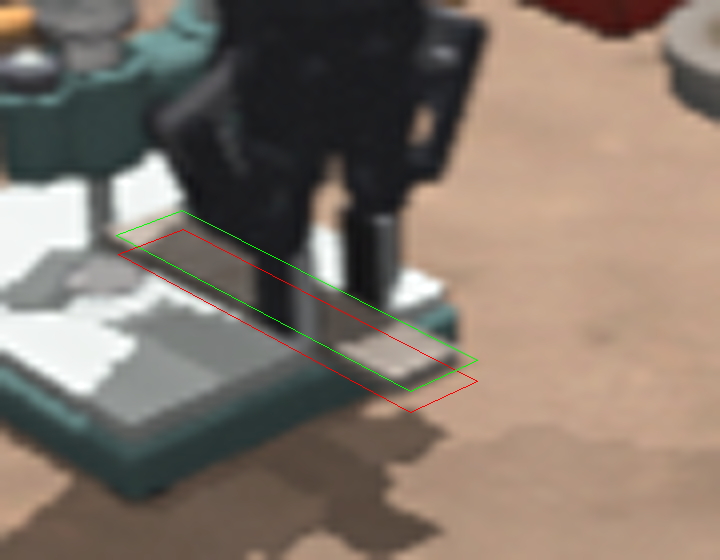

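Call:
servo_tool(increments=[{"dx": 0.3, "dy": 0.5, "dz": -1, "ax": 0, "ay": 0, "az": 0, "claw": 1}, {"dx": 0.4, "dy": 1, "dz": -2, "ax": 0, "ay": 0, "az": 0, "claw": 1}, {"dx": 0.4, "dy": 1, "dz": -2.8, "ax": 0, "ay": 0, "az": 0, "claw": 1}, {"dx": 0.4, "dy": 1, "dz": -3.2, "ax": 0, "ay": 0, "az": 0, "claw": 1}, {"dx": 0.4, "dy": 1, "dz": -3.2, "ax": 0, "ay": 0, "az": 0, "claw": 1}, {"dx": 0.4, "dy": 1, "dz": -3.2, "ax": 0, "ay": 0, "az": 0, "claw": 1}])

```text
clock: 5.18
eef_pos: [546.9, 142.0, 40.2]
tool_rot: [-1.572, -0.0, -1.541]
force: [-0.7, -0.1, -3.4]
width: 27.6
```

```bash
cat > ov.py <<'E'
from h import *
import sys
def ov(tag,dzs=(-3.3,4.7),off=29):
    s=read_state();p=s["eef_pos"]
    im=get_image("scene");print(s["clock"],p.round(1),s["tool_rot"].round(4),s["force"].round(1),s["torque"].round(2),s["width"])
    b=cv2.cvtColor(np.array(im["color"]),cv2.COLOR_RGB2BGR)
    x0,y0,k=185,160,8
    v=cv2.resize(b[y0:y0+70,x0:x0+90],None,fx=k,fy=k,interpolation=cv2.INTER_CUBIC)
    yaw=s["tool_rot"][2]+np.pi/2;c,sn=np.cos(yaw),np.sin(yaw)
    cen=p[:2]+off*np.array([-sn,c])
    for dz in dzs:
      P=[]
      for a,l in((15,80),(-15,80),(-15,-80),(15,-80)):
        X=[cen[0]+a*c-l*sn,cen[1]+a*sn+l*c,p[2]+dz];u=proj(im,X);P.append(((u-[x0,y0]+.5)*k).astype(int))
      cv2.polylines(v,[np.array(P)],True,(0,255,0) if dz>0 else (0,0,255),1)
    cv2.imwrite(f"pics/{tag}.png",v)
ov(sys.argv[1])
E
python3 ov.py g1
```

```text
5.1833 [546.9 142.   40.2] [-1.5720e+00 -5.0000e-04 -1.5412e+00] [-0.7 -0.1 -3.4] [-0.1  -0.01 -0.01] 27.552605709120307
```

View pics/g1.png

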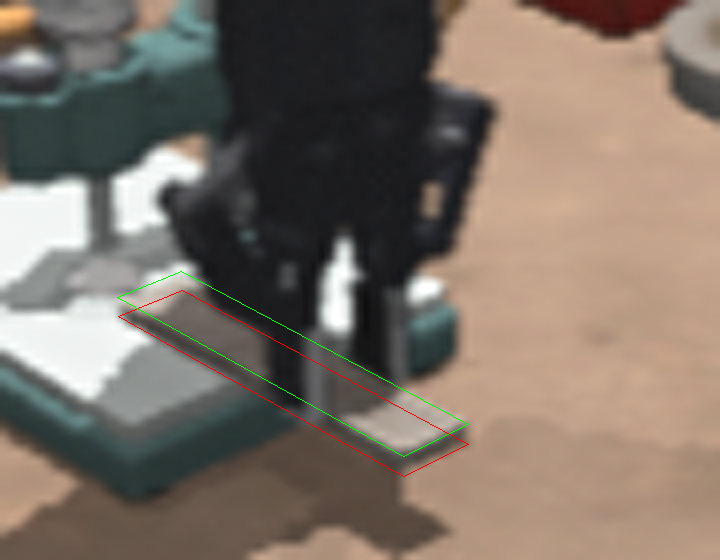

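The bar matches the predicted outline. I'll lower it gently onto the table.

Call:
servo_tool(increments=[{"dx": 0, "dy": 0, "dz": -0.1, "ax": 0, "ay": 0, "az": 0, "claw": 1}, {"dx": 0, "dy": 0, "dz": -0.2, "ax": 0, "ay": 0, "az": 0, "claw": 1}, {"dx": 0, "dy": 0, "dz": -0.25, "ax": 0, "ay": 0, "az": 0, "claw": 1}, {"dx": 0, "dy": 0, "dz": -0.25, "ax": 0, "ay": 0, "az": 0, "claw": 1}])

```text
clock: 5.57
eef_pos: [547.6, 142.5, 38.4]
tool_rot: [-1.57, 0.0, -1.541]
force: [0.1, -0.1, -3.2]
width: 27.6
```

```bash
python3 ov.py g2; python3 - <<'E'
from h import *
im=get_image("scene")
for X in([543,280,46],[543,280,84],[543,280,34],[543,280,197],[462,307,146]): 
    u=proj(im,X);print(X,u,(u-[185,160]+.5)*8)
E
```

```text
5.5667 [547.6 142.5  38.4] [-1.5703e+00  1.0000e-04 -1.5410e+00] [ 0.1 -0.1 -3.2] [-0.06 -0.03 -0.06] 27.621481539920854
[543, 280, 46] [197.39267162 191.53351273] [103.14137294 256.26810181]
[543, 280, 84] [196.53725758 180.25779215] [ 96.29806062 166.06233722]
[543, 280, 34] [197.65729    195.02160474] [105.25831996 284.1728379 ]
[543, 280, 197] [193.8255919  144.51371621] [  74.60473524 -119.89027032]
[462, 307, 146] [165.72106174 165.59593282] [-150.23150605   48.76746258]
```

View pics/g2.png

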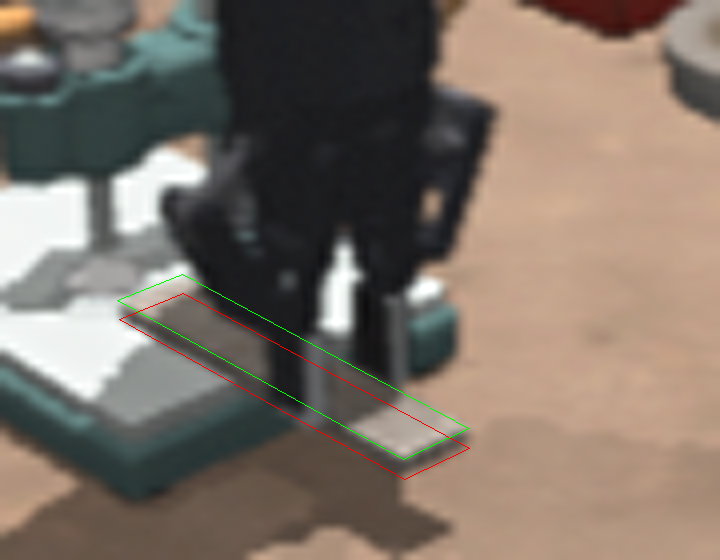

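Call:
servo_tool(increments=[{"dx": 0, "dy": 0, "dz": -0.1, "ax": 0, "ay": 0, "az": 0, "claw": 1}, {"dx": 0, "dy": 0, "dz": -0.1, "ax": 0, "ay": 0, "az": 0, "claw": 1}, {"dx": 0, "dy": 0, "dz": -0.1, "ax": 0, "ay": 0, "az": 0, "claw": 1}])

```text
clock: 5.92
eef_pos: [547.5, 142.5, 37.4]
tool_rot: [-1.57, 0.0, -1.541]
force: [0.0, -0.6, -2.9]
width: 27.6
```

Call:
servo_tool(increments=[{"dx": 0, "dy": 0, "dz": -0.05, "ax": 0, "ay": 0, "az": 0, "claw": 1}, {"dx": 0, "dy": 0, "dz": -0.05, "ax": 0, "ay": 0, "az": 0, "claw": 1}])

```text
clock: 6.08
eef_pos: [547.6, 142.5, 36.9]
tool_rot: [-1.57, 0.0, -1.541]
force: [-0.5, -1.3, 0.3]
width: 27.3
```

Contact at TCP z≈37, as expected. I'll slide under the spindle 0.5 mm clear of the table.

Call:
servo_tool(increments=[{"dx": 0, "dy": 0.5, "dz": 0.05, "ax": 0, "ay": 0, "az": 0, "claw": 1}, {"dx": 0, "dy": 1.2, "dz": 0.05, "ax": 0, "ay": 0, "az": 0, "claw": 1}, {"dx": -0.1, "dy": 2, "dz": 0.05, "ax": 0, "ay": 0, "az": 0, "claw": 1}, {"dx": -0.1, "dy": 2.8, "dz": 0.05, "ax": 0, "ay": 0, "az": 0, "claw": 1}, {"dx": -0.1, "dy": 3.6, "dz": 0.05, "ax": 0, "ay": 0, "az": 0, "claw": 1}, {"dx": -0.2, "dy": 4.4, "dz": 0.05, "ax": 0, "ay": 0, "az": 0, "claw": 1}, {"dx": -0.2, "dy": 4.9, "dz": 0.05, "ax": 0, "ay": 0, "az": 0, "claw": 1}, {"dx": -0.2, "dy": 4.9, "dz": 0.05, "ax": 0, "ay": 0, "az": 0, "claw": 1}])

```text
clock: 6.75
eef_pos: [545.1, 194.4, 37.4]
tool_rot: [-1.57, 0.002, -1.538]
force: [-0.8, 2.8, -0.2]
width: 27.7
```

```bash
python3 ov.py g3
```

```text
6.75 [545.1 194.4  37.4] [-1.5702  0.0022 -1.5382] [-0.8  2.8 -0.2] [0.46 0.14 0.01] 27.707588514751905
```

View pics/g3.png

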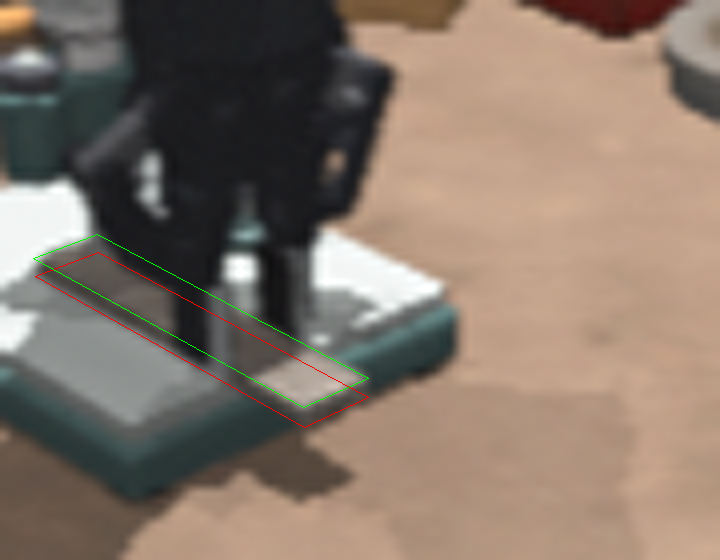

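Call:
servo_tool(increments=[{"dx": 0, "dy": 0, "dz": -0.05, "ax": 0, "ay": 0, "az": 0, "claw": 1}, {"dx": 0, "dy": 0, "dz": -0.05, "ax": 0, "ay": 0, "az": 0, "claw": 1}, {"dx": 0, "dy": 0, "dz": -0.05, "ax": 0, "ay": 0, "az": 0, "claw": 0.2}, {"dx": 0, "dy": 0, "dz": -0.05, "ax": 0, "ay": 0, "az": 0, "claw": -0.2}, {"dx": 0, "dy": 0, "dz": -0.05, "ax": 0, "ay": 0, "az": 0, "claw": -0.2}, {"dx": 0, "dy": 0, "dz": -0.05, "ax": 0, "ay": 0, "az": 0, "claw": -0.2}])

```text
clock: 7.3
eef_pos: [545.5, 190.7, 36.6]
tool_rot: [-1.571, -0.001, -1.542]
force: [0.3, 0.0, -0.5]
width: 51.0
```

Call:
servo_tool(increments=[{"dx": 0, "dy": -0.5, "dz": 2, "ax": 0, "ay": 0, "az": 0, "claw": -0.2}, {"dx": 0, "dy": -1.5, "dz": 5, "ax": 0, "ay": 0, "az": 0, "claw": -0.2}, {"dx": 0, "dy": -2.5, "dz": 9, "ax": 0, "ay": 0, "az": 0, "claw": -0.2}, {"dx": 0, "dy": -2.5, "dz": 13, "ax": 0, "ay": 0, "az": 0, "claw": -0.2}, {"dx": 0, "dy": -2.5, "dz": 17, "ax": 0, "ay": 0, "az": 0, "claw": -0.2}, {"dx": 0, "dy": -2.5, "dz": 19, "ax": 0, "ay": 0, "az": 0, "claw": -0.2}])

```text
clock: 7.8
eef_pos: [547.4, 166.6, 231.6]
tool_rot: [-1.564, 0.002, -1.542]
force: [1.8, 0.5, -0.2]
width: 51.1
```

```bash
python3 - <<'E'
from h import *
s=read_state();print(s["clock"],s["eef_pos"],s["tool_rot"],s["qpos"].round(3),s["force"],s["width"])
o=snap("i")
a=cv2.imread("pics/i_top.png");b=cv2.imread("pics/i_scene.png")
cv2.imwrite("pics/i_c.png",np.hstack([cv2.resize(a[140:260,100:220],(390,390),interpolation=2),cv2.resize(b[130:230,150:250],(390,390),interpolation=2)]))
E
```

```text
7.8 [547.35974278 166.58995844 231.61844585] [-1.56434365  0.00179563 -1.54211202] [-0.186  0.52  -0.24   1.741  0.153  0.892 -0.463] [ 1.82807065  0.46643919 -0.18043948] 51.148774620896845
```

View pics/i_c.png

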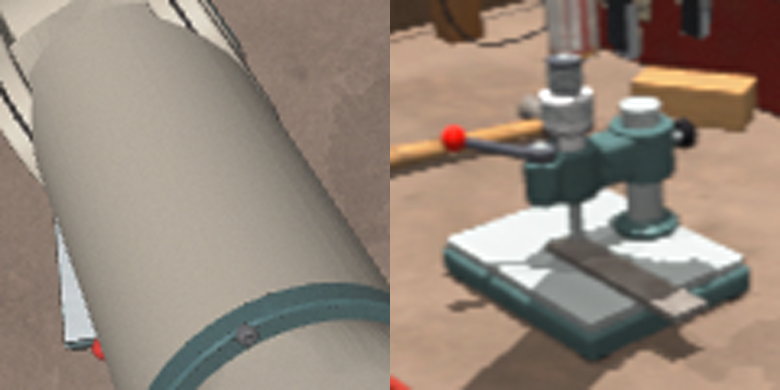

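```bash
python3 - <<'E'
from h import *
T=get_image("top");S=get_image("scene")
a=cv2.imread("pics/a_top.png");x0,y0,k=120,190,14
v=cv2.resize(a[y0:y0+40,x0:x0+50],None,fx=k,fy=k,interpolation=cv2.INTER_CUBIC)
b=cv2.imread("pics/a_scene.png");X0,Y0=175,138
w=cv2.resize(b[Y0:Y0+40,X0:X0+40],None,fx=k,fy=k,interpolation=cv2.INTER_CUBIC)
for z,r,col in((197,13,(0,255,0)),(171,13,(0,0,255)),(169,19,(255,0,0))):
  for im,img,o in((T,v,(x0,y0)),(S,w,(X0,Y0))):
    P=[((proj(im,[543+r*np.cos(t),280+r*np.sin(t),z])-o+.5)*k) for t in np.linspace(0,6.28,40)]
    cv2.polylines(img,[np.array(P).astype(int)],True,col,1)
cv2.imwrite("pics/k1.png",v);cv2.imwrite("pics/k2.png",w)
E
```

```text
(no output)
```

View pics/k1.png

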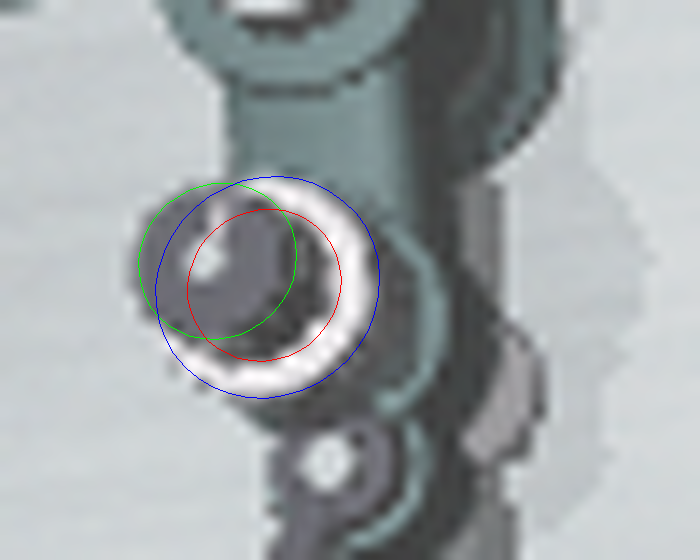

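View pics/k2.png

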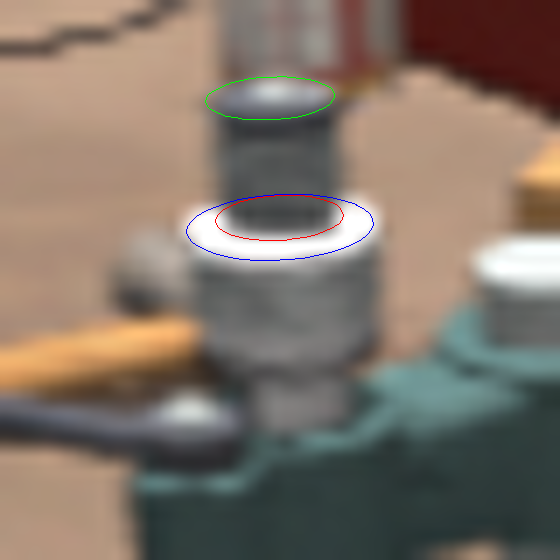

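The knob and thimble match axis (544, 280.5) to about 1 mm. I'll move above the knob while turning +2.8 rad, so one clockwise stroke is enough.

Call:
servo_tool(increments=[{"dx": 0, "dy": 2, "dz": 1, "ax": 0, "ay": 0, "az": 0.12, "claw": -0.2}, {"dx": 0, "dy": 4, "dz": 1, "ax": 0, "ay": 0, "az": 0.24, "claw": -0.2}, {"dx": -0.1, "dy": 6, "dz": 1, "ax": 0, "ay": 0, "az": 0.36, "claw": -0.2}, {"dx": -0.1, "dy": 8, "dz": 1, "ax": 0, "ay": 0, "az": 0.48, "claw": -0.2}, {"dx": -0.1, "dy": 10, "dz": 1, "ax": 0, "ay": 0, "az": 0.6, "claw": -0.2}, {"dx": -0.1, "dy": 11.4, "dz": 1, "ax": 0, "ay": 0, "az": 0.72, "claw": -0.2}, {"dx": -0.1, "dy": 11.4, "dz": 1, "ax": 0, "ay": 0, "az": 0.84, "claw": -0.2}, {"dx": -0.1, "dy": 11.4, "dz": 1, "ax": 0, "ay": 0, "az": 0.96, "claw": -0.2}])

```text
clock: 8.67
eef_pos: [542.8, 281.3, 234.2]
tool_rot: [-1.574, 0.003, -0.572]
force: [-0.3, -1.4, 0.6]
width: 51.3
```

Call:
servo_tool(increments=[{"dx": 0, "dy": 0, "dz": 0, "ax": 0, "ay": 0, "az": 0.12, "claw": -0.2}, {"dx": 0, "dy": 0, "dz": 0, "ax": 0, "ay": 0, "az": 0.24, "claw": -0.2}, {"dx": 0, "dy": 0, "dz": 0, "ax": 0, "ay": 0, "az": 0.36, "claw": -0.2}, {"dx": 0, "dy": 0, "dz": 0, "ax": 0, "ay": 0, "az": 0.48, "claw": -0.2}, {"dx": 0, "dy": 0, "dz": 0, "ax": 0, "ay": 0, "az": 0.6, "claw": -0.2}, {"dx": 0, "dy": 0, "dz": 0, "ax": 0, "ay": 0, "az": 0.72, "claw": -0.2}, {"dx": 0, "dy": 0, "dz": 0, "ax": 0, "ay": 0, "az": 0.84, "claw": -0.2}, {"dx": 0, "dy": 0, "dz": 0, "ax": 0, "ay": 0, "az": 0.96, "claw": -0.2}])

```text
clock: 9.33
eef_pos: [543.3, 279.7, 234.2]
tool_rot: [-1.571, 0.004, 0.385]
force: [0.1, -0.2, -0.1]
width: 51.3
```

```bash
python3 - <<'E'
from h import *
s=read_state();print(s["clock"],s["eef_pos"],s["tool_rot"],s["qpos"].round(3),s["force"],s["width"])
E
```

```text
9.3333 [543.30645994 279.70109    234.23104418] [-1.57094966  0.00437979  0.38542064] [-0.076  0.668 -0.755  1.61   0.503  1.072  0.985] [ 0.12703581 -0.18030896 -0.07952368] 51.25363370845356
```

Call:
servo_tool(increments=[{"dx": 0, "dy": 0, "dz": 0, "ax": 0, "ay": 0, "az": 0.12, "claw": -0.2}, {"dx": 0, "dy": 0, "dz": 0, "ax": 0, "ay": 0, "az": 0.24, "claw": -0.2}, {"dx": 0, "dy": 0, "dz": 0, "ax": 0, "ay": 0, "az": 0.36, "claw": -0.2}, {"dx": 0, "dy": 0, "dz": 0, "ax": 0, "ay": 0, "az": 0.48, "claw": -0.2}, {"dx": 0, "dy": 0, "dz": 0, "ax": 0, "ay": 0, "az": 0.6, "claw": -0.2}])

```text
clock: 9.75
eef_pos: [543.4, 279.8, 234.3]
tool_rot: [-1.568, 0.003, 0.986]
force: [0.3, -0.1, 0.0]
width: 51.4
```

```bash
python3 - <<'E'
from h import *
s=read_state();print(s["clock"],s["eef_pos"],s["tool_rot"],s["qpos"].round(3),s["force"],s["width"])
o=snap("j")
E
```

```text
9.75 [543.36786584 279.79145598 234.27733326] [-1.56846514  0.00342373  0.98561506] [-1.000e-03  7.180e-01 -9.100e-01  1.608e+00  6.110e-01  1.128e+00
  1.492e+00] [ 0.28862171 -0.14256481  0.03083523] 51.41290525316021
```

View pics/j_scene.png

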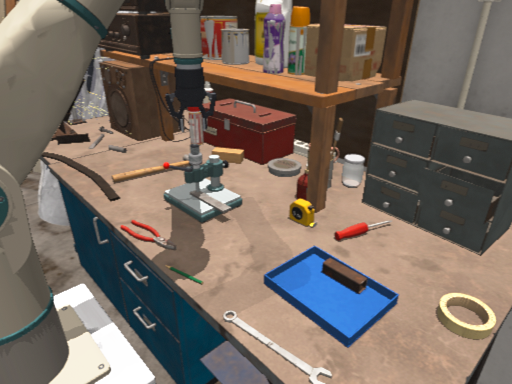

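Call:
servo_tool(increments=[{"dx": 0.05, "dy": 0.05, "dz": -1, "ax": 0, "ay": 0, "az": 0.12, "claw": -0.2}, {"dx": 0.05, "dy": 0.05, "dz": -2.5, "ax": 0, "ay": 0, "az": 0.24, "claw": -0.2}, {"dx": 0.05, "dy": 0.05, "dz": -4, "ax": 0, "ay": 0, "az": 0.36, "claw": -0.2}, {"dx": 0.05, "dy": 0.05, "dz": -5.2, "ax": 0, "ay": 0, "az": 0.36, "claw": -0.2}, {"dx": 0.05, "dy": 0.05, "dz": -5.7, "ax": 0, "ay": 0, "az": 0.36, "claw": -0.2}, {"dx": 0.05, "dy": 0.05, "dz": -5.7, "ax": 0, "ay": 0, "az": 0.36, "claw": -0.2}, {"dx": 0.05, "dy": 0.05, "dz": -5.7, "ax": 0, "ay": 0, "az": 0.36, "claw": -0.2}])

```text
clock: 10.43
eef_pos: [544.7, 281.2, 179.7]
tool_rot: [-1.57, 0.0, 1.337]
force: [-0.1, 0.0, 0.1]
width: 51.7
```

```bash
python3 - <<'E'
from h import *
s=read_state();print(s["clock"],s["eef_pos"],s["tool_rot"],s["qpos"].round(3),s["force"],s["width"])
o=snap("k")
b=cv2.imread("pics/k_scene.png")
cv2.imwrite("pics/k_c.png",cv2.resize(b[110:230,140:260],(600,600),interpolation=2))
E
```

```text
10.4333 [544.71713665 281.20545271 179.65104133] [-1.57040458e+00  2.43958509e-04  1.33651057e+00] [ 0.015  0.808 -0.954  1.662  0.737  1.071  1.74 ] [-0.09504401  0.01896914  0.07569878] 51.68652813669637
```

View pics/k_c.png

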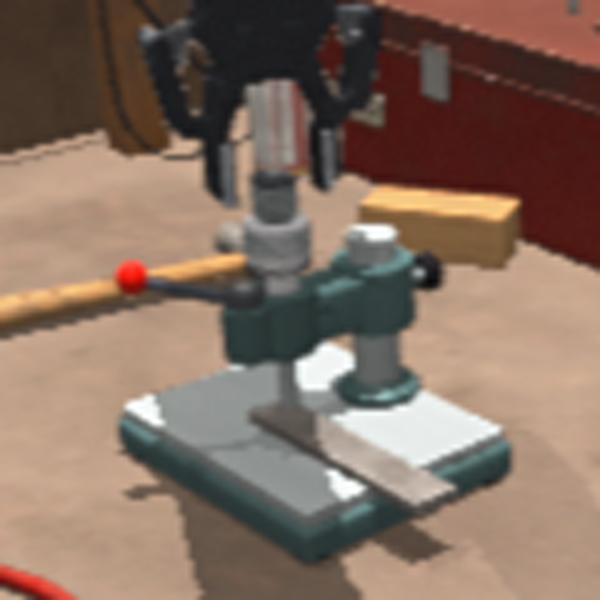

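The fingers straddle the knob with their tips clear of the thimble. I'll lower a little, close, and start winding clockwise.

Call:
servo_tool(increments=[{"dx": -0.05, "dy": -0.05, "dz": -0.2, "ax": 0, "ay": 0, "az": 0, "claw": -0.2}, {"dx": -0.05, "dy": -0.05, "dz": -0.2, "ax": 0, "ay": 0, "az": 0, "claw": 0.4}, {"dx": -0.05, "dy": -0.05, "dz": -0.2, "ax": 0, "ay": 0, "az": 0, "claw": 1}, {"dx": -0.05, "dy": -0.05, "dz": -0.2, "ax": 0, "ay": 0, "az": 0, "claw": 1}, {"dx": -0.05, "dy": -0.05, "dz": -0.2, "ax": 0, "ay": 0, "az": 0, "claw": 1}, {"dx": -0.05, "dy": -0.05, "dz": -0.2, "ax": 0, "ay": 0, "az": 0, "claw": 1}])

```text
clock: 11.03
eef_pos: [544.6, 280.6, 178.3]
tool_rot: [-1.572, -0.0, 1.339]
force: [-1.0, -1.1, 5.9]
width: 22.5
```

```bash
python3 - <<'E'
from h import *
s=read_state();print(s["clock"],s["eef_pos"],s["tool_rot"],s["qpos"].round(3),s["force"],s["torque"],s["width"])
E
```

```text
11.0333 [544.56818937 280.59475456 178.34282196] [-1.57151902e+00 -1.68969356e-04  1.33887312e+00] [ 0.016  0.809 -0.954  1.666  0.74   1.067  1.74 ] [-1.02521042 -1.14821728  5.88816726] [-0.2347631   0.09809195 -0.08416702] 22.530676821097053
```

Call:
servo_tool(increments=[{"dx": 0, "dy": 0, "dz": 0, "ax": 0, "ay": 0, "az": -0.1, "claw": 1}, {"dx": 0, "dy": 0, "dz": 0, "ax": 0, "ay": 0, "az": -0.2, "claw": 1}, {"dx": 0, "dy": 0, "dz": 0, "ax": 0, "ay": 0, "az": -0.3, "claw": 1}, {"dx": 0, "dy": 0, "dz": 0, "ax": 0, "ay": 0, "az": -0.4, "claw": 1}, {"dx": 0, "dy": 0, "dz": 0, "ax": 0, "ay": 0, "az": -0.5, "claw": 1}, {"dx": 0, "dy": 0, "dz": 0, "ax": 0, "ay": 0, "az": -0.6, "claw": 1}, {"dx": 0, "dy": 0, "dz": 0, "ax": 0, "ay": 0, "az": -0.7, "claw": 1}, {"dx": 0, "dy": 0, "dz": 0, "ax": 0, "ay": 0, "az": -0.8, "claw": 1}])

```text
clock: 11.7
eef_pos: [543.2, 281.6, 178.3]
tool_rot: [-1.569, 0.0, 0.535]
force: [-3.3, 1.0, 5.4]
width: 22.9
```

```bash
python3 - <<'E'
from h import *
s=read_state();print(s["clock"],s["eef_pos"],s["tool_rot"],s["qpos"].round(3),s["force"],s["torque"],s["width"])
o=snap("l")
b=cv2.imread("pics/l_scene.png")
cv2.imwrite("pics/l_c.png",cv2.resize(b[110:230,140:260],(600,600),interpolation=2))
E
```

```text
11.7 [543.24015254 281.59048735 178.33866447] [-1.56917352e+00  4.18815515e-04  5.35079231e-01] [-0.079  0.738 -0.756  1.669  0.589  0.976  1.06 ] [-3.25576966  1.02105738  5.3548297 ] [0.10357115 0.75416948 0.0306966 ] 22.902140838504987
```

View pics/l_c.png

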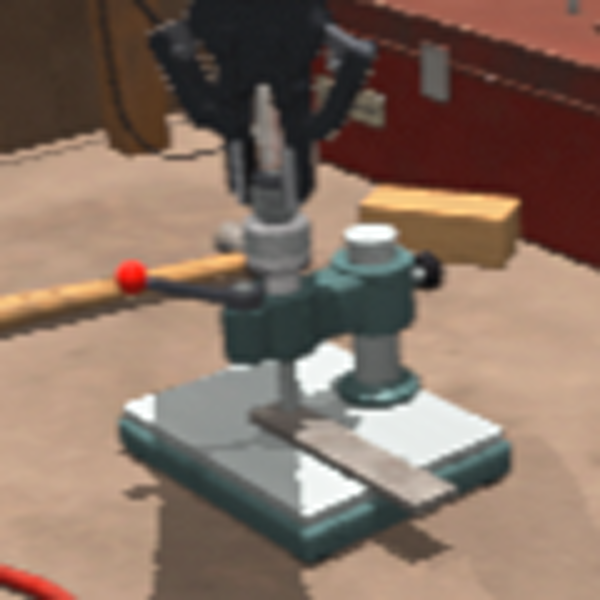

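Call:
servo_tool(increments=[{"dx": 0, "dy": 0, "dz": 0, "ax": 0, "ay": 0, "az": -0.1, "claw": 1}, {"dx": 0, "dy": 0, "dz": 0, "ax": 0, "ay": 0, "az": -0.2, "claw": 1}, {"dx": 0, "dy": 0, "dz": 0, "ax": 0, "ay": 0, "az": -0.3, "claw": 1}, {"dx": 0, "dy": 0, "dz": 0, "ax": 0, "ay": 0, "az": -0.4, "claw": 1}, {"dx": 0, "dy": 0, "dz": 0, "ax": 0, "ay": 0, "az": -0.5, "claw": 1}, {"dx": 0, "dy": 0, "dz": 0, "ax": 0, "ay": 0, "az": -0.6, "claw": 1}, {"dx": 0, "dy": 0, "dz": 0, "ax": 0, "ay": 0, "az": -0.7, "claw": 1}, {"dx": 0, "dy": 0, "dz": 0, "ax": 0, "ay": 0, "az": -0.8, "claw": 1}])

```text
clock: 12.47
eef_pos: [543.0, 283.2, 178.3]
tool_rot: [-1.568, 0.002, -0.261]
force: [-4.4, 4.4, 4.5]
width: 22.6
```

Call:
servo_tool(increments=[{"dx": 0, "dy": 0, "dz": 0, "ax": 0, "ay": 0, "az": -0.1, "claw": 1}, {"dx": 0, "dy": 0, "dz": 0, "ax": 0, "ay": 0, "az": -0.2, "claw": 1}, {"dx": 0, "dy": 0, "dz": 0, "ax": 0, "ay": 0, "az": -0.3, "claw": 1}, {"dx": 0, "dy": 0, "dz": 0, "ax": 0, "ay": 0, "az": -0.4, "claw": 1}])

```text
clock: 12.8
eef_pos: [543.4, 284.0, 178.4]
tool_rot: [-1.567, 0.003, -0.66]
force: [-4.0, 4.3, 3.5]
width: 22.7
```

```bash
cat > st.py <<'E'
from h import *
import sys
s=read_state();print(s["clock"],s["eef_pos"].round(1),s["tool_rot"].round(3),s["qpos"].round(2),s["force"].round(1),s["torque"].round(2),s["width"].round(1))
t=sys.argv[1];o=snap(t)
b=cv2.imread(f"pics/{t}_scene.png")
x0,y0,x1,y1=map(int,sys.argv[2:6]) if len(sys.argv)>2 else(140,110,260,230)
cv2.imwrite(f"pics/{t}_c.png",cv2.resize(b[y0:y1,x0:x1],(600,600*(y1-y0)//(x1-x0)),interpolation=2))
E
python3 st.py m 170 140 240 210
```

```text
Traceback (most recent call last):
  File "st.py", line 3, in <module>
    s=read_state();print(s["clock"],s["eef_pos"].round(1),s["tool_rot"].round(3),s["qpos"].round(2),s["force"].round(1),s["torque"].round(2),s["width"].round(1))
                                                                                                                                             ^^^^^^^^^^^^^^^^
AttributeError: 'float' object has no attribute 'round'
```

```bash
sed -i 's/s\["width"\].round(1)/round(s["width"],1)/' st.py; python3 st.py m 170 140 240 210
```

```text
12.8 [543.4 284.  178.4] [-1.567  0.003 -0.66 ] [-0.26  0.67 -0.44  1.67  0.34  0.88  0.08] [-4.   4.3  3.5] [1.03 0.69 0.01] 22.7
```

View pics/m_c.png

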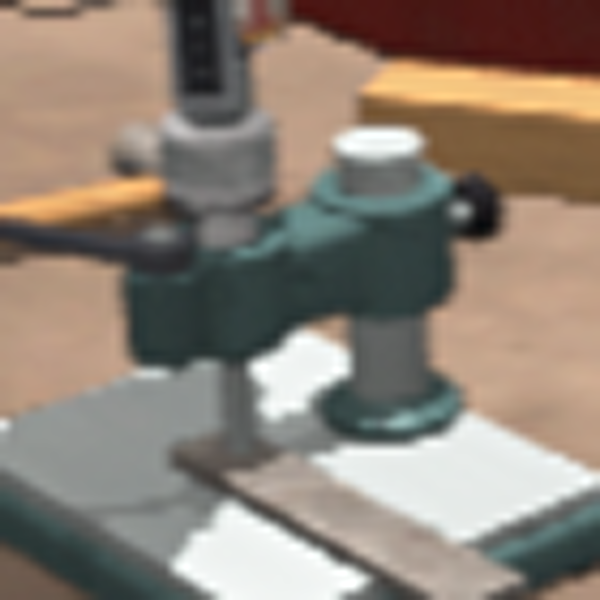

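Call:
servo_tool(increments=[{"dx": 0, "dy": 0.1, "dz": 0, "ax": 0, "ay": 0, "az": -0.1, "claw": 1}, {"dx": 0, "dy": 0.2, "dz": 0, "ax": 0, "ay": 0, "az": -0.2, "claw": 1}, {"dx": 0, "dy": 0.2, "dz": 0, "ax": 0, "ay": 0, "az": -0.3, "claw": 1}, {"dx": 0, "dy": 0.2, "dz": 0, "ax": 0, "ay": 0, "az": -0.4, "claw": 1}, {"dx": 0, "dy": 0.2, "dz": 0, "ax": 0, "ay": 0, "az": -0.5, "claw": 1}, {"dx": 0, "dy": 0.2, "dz": 0, "ax": 0, "ay": 0, "az": -0.6, "claw": 1}, {"dx": 0, "dy": 0.2, "dz": 0, "ax": 0, "ay": 0, "az": -0.7, "claw": 1}, {"dx": 0, "dy": 0.2, "dz": 0, "ax": 0, "ay": 0, "az": -0.8, "claw": 1}])

```text
clock: 13.57
eef_pos: [544.8, 285.0, 178.4]
tool_rot: [-1.569, 0.003, -1.461]
force: [0.2, 3.6, 2.4]
width: 22.3
```

```bash
python3 st.py n 170 140 240 210
```

```text
13.5667 [544.8 285.  178.4] [-1.569  0.003 -1.461] [-0.39  0.64 -0.21  1.67  0.17  0.84 -0.57] [0.2 3.6 2.4] [0.72 0.09 0.08] 22.3
```

View pics/n_c.png

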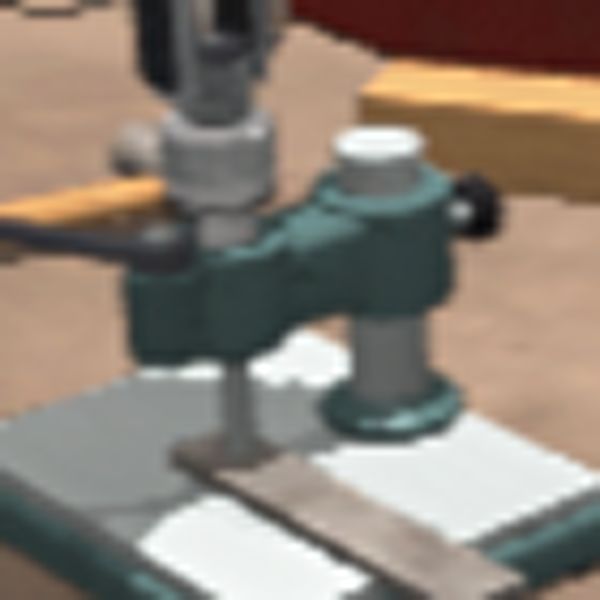

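Call:
servo_tool(increments=[{"dx": 0, "dy": 0, "dz": 0, "ax": 0, "ay": 0, "az": -0.1, "claw": 1}, {"dx": 0, "dy": 0, "dz": 0, "ax": 0, "ay": 0, "az": -0.2, "claw": 1}, {"dx": 0, "dy": 0, "dz": 0, "ax": 0, "ay": 0, "az": -0.3, "claw": 1}, {"dx": 0, "dy": 0, "dz": 0, "ax": 0, "ay": 0, "az": -0.4, "claw": 1}, {"dx": 0, "dy": 0, "dz": 0, "ax": 0, "ay": 0, "az": -0.5, "claw": 1}, {"dx": 0, "dy": 0, "dz": 0, "ax": 0, "ay": 0, "az": -0.6, "claw": 1}, {"dx": 0, "dy": 0, "dz": 0, "ax": 0, "ay": 0, "az": -0.7, "claw": 1}, {"dx": 0, "dy": 0, "dz": 0, "ax": 0, "ay": 0, "az": -0.8, "claw": 1}])

```text
clock: 14.33
eef_pos: [546.4, 284.4, 178.4]
tool_rot: [-1.569, 0.006, -2.26]
force: [2.9, 4.5, 1.8]
width: 22.6
```

```bash
python3 st.py p 170 140 240 210
```

```text
14.3333 [546.4 284.4 178.4] [-1.569  0.006 -2.26 ] [-0.53  0.63  0.01  1.68 -0.01  0.82 -1.2 ] [2.9 4.5 1.8] [ 0.92 -0.69  0.06] 22.6
```

Call:
servo_tool(increments=[{"dx": 0, "dy": 0, "dz": 0, "ax": 0, "ay": 0, "az": -0.1, "claw": 1}, {"dx": 0, "dy": 0, "dz": 0, "ax": 0, "ay": 0, "az": -0.2, "claw": 1}, {"dx": 0, "dy": 0, "dz": 0, "ax": 0, "ay": 0, "az": -0.3, "claw": 1}, {"dx": 0, "dy": 0, "dz": 0, "ax": 0, "ay": 0, "az": -0.4, "claw": 1}, {"dx": 0, "dy": 0, "dz": 0, "ax": 0, "ay": 0, "az": -0.5, "claw": 1}, {"dx": 0, "dy": 0, "dz": 0, "ax": 0, "ay": 0, "az": -0.6, "claw": 1}, {"dx": 0, "dy": 0, "dz": 0, "ax": 0, "ay": 0, "az": -0.7, "claw": 1}, {"dx": 0, "dy": 0, "dz": 0, "ax": 0, "ay": 0, "az": -0.7, "claw": 1}])

```text
clock: 15.1
eef_pos: [547.1, 283.2, 178.4]
tool_rot: [-1.571, 0.006, -2.96]
force: [4.5, 1.8, 1.3]
width: 22.8
```

```bash
python3 st.py q 170 140 240 210
```

```text
15.1 [547.1 283.2 178.4] [-1.571  0.006 -2.96 ] [-0.66  0.65  0.22  1.68 -0.17  0.83 -1.76] [4.5 1.8 1.3] [ 0.57 -1.01 -0.  ] 22.8
```

View pics/q_c.png

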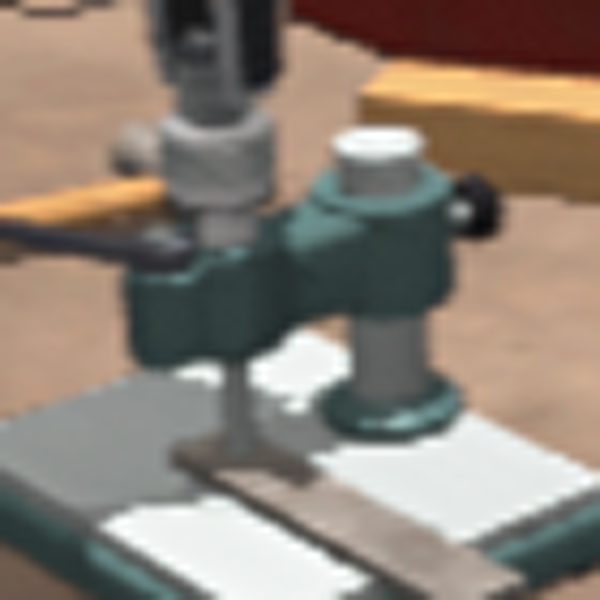

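Call:
servo_tool(increments=[{"dx": 0, "dy": 0, "dz": 0, "ax": 0, "ay": 0, "az": 0, "claw": 0.2}, {"dx": 0, "dy": 0, "dz": 0, "ax": 0, "ay": 0, "az": 0, "claw": -0.2}, {"dx": 0, "dy": 0, "dz": 0, "ax": 0, "ay": 0, "az": 0, "claw": -0.2}, {"dx": -0.1, "dy": -0.1, "dz": 2, "ax": 0, "ay": 0, "az": 0, "claw": -0.2}, {"dx": -0.1, "dy": -0.1, "dz": 4, "ax": 0, "ay": 0, "az": 0.1, "claw": -0.2}, {"dx": -2, "dy": 3, "dz": 5.5, "ax": 0, "ay": 0, "az": 0.2, "claw": -0.2}, {"dx": -5, "dy": 6, "dz": 5.5, "ax": 0, "ay": 0, "az": 0.3, "claw": 0.4}, {"dx": -8, "dy": 8, "dz": 5.5, "ax": 0, "ay": 0, "az": 0.4, "claw": 1}])

```text
clock: 15.87
eef_pos: [464.0, 364.6, 233.5]
tool_rot: [-1.572, 0.002, -2.555]
force: [-0.6, 0.5, -0.0]
width: 28.1
```

```bash
python3 st.py r 170 140 240 210; python3 - <<'E'
import cv2
a=cv2.imread("pics/r_top.png");cv2.imwrite("pics/r_t.png",cv2.resize(a[150:270,80:220],None,fx=4,fy=4))
E
```

```text
15.8667 [464.  364.6 233.5] [-1.572e+00  2.000e-03 -2.555e+00] [-0.79  0.54  0.12  1.69 -0.08  0.91 -1.63] [-0.6  0.5 -0. ] [ 0.06  0.1  -0.  ] 28.1
```

View pics/r_c.png

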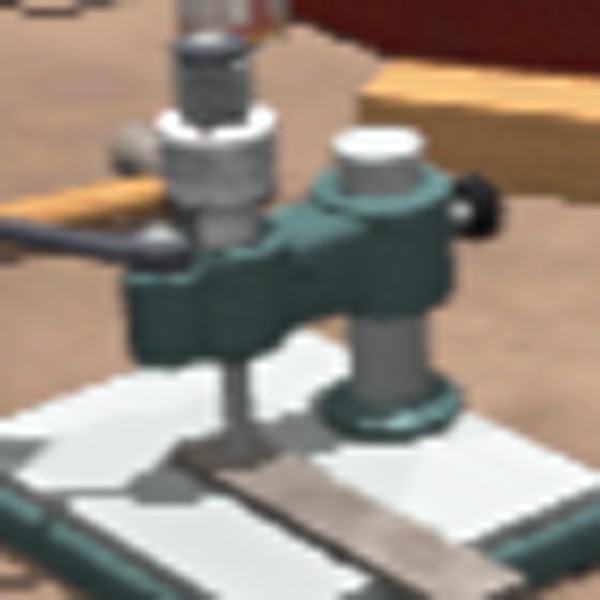

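View pics/r_t.png

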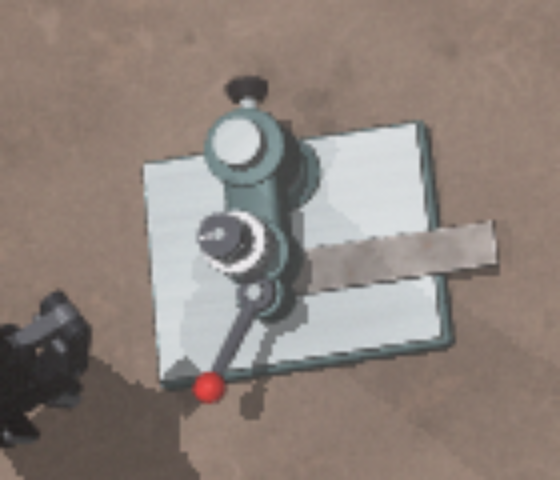

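The knob mark turned from about 12:30 to 9 o'clock, which matches 4.3 rad clockwise, and the spindle sits on the bar. Next is the lever: fingers closed, square to y, brought down beside the ball.

Call:
servo_tool(increments=[{"dx": -0.3, "dy": -0.5, "dz": -0.5, "ax": 0, "ay": 0, "az": 0.12, "claw": 1}, {"dx": -0.3, "dy": -1, "dz": -1, "ax": 0, "ay": 0, "az": 0.24, "claw": 1}, {"dx": -0.3, "dy": -1.5, "dz": -2, "ax": 0, "ay": 0, "az": 0.36, "claw": 1}, {"dx": -0.3, "dy": -1.5, "dz": -4, "ax": 0, "ay": 0, "az": 0.48, "claw": 1}, {"dx": -0.3, "dy": -1.5, "dz": -6, "ax": 0, "ay": 0, "az": 0.6, "claw": 1}, {"dx": -0.3, "dy": -1.5, "dz": -8, "ax": 0, "ay": 0, "az": 0.72, "claw": 1}, {"dx": -0.3, "dy": -1.5, "dz": -9.3, "ax": 0, "ay": 0, "az": 0.84, "claw": 1}, {"dx": -0.3, "dy": -1.5, "dz": -9.3, "ax": 0, "ay": 0, "az": 0.96, "claw": 1}])

```text
clock: 16.63
eef_pos: [459.6, 344.9, 136.4]
tool_rot: [-1.576, -0.005, -1.594]
force: [-0.0, 0.3, 0.7]
width: -0.0
```

```bash
python3 st.py s 140 120 240 220; python3 - <<'E'
import cv2
a=cv2.imread("pics/s_top.png");cv2.imwrite("pics/s_t.png",cv2.resize(a[150:270,80:220],None,fx=4,fy=4))
E
```

```text
16.6333 [459.6 344.9 136.4] [-1.576 -0.005 -1.594] [-0.6   0.65 -0.15  1.81  0.14  0.7  -0.85] [-0.   0.3  0.7] [-0.02 -0.01 -0.05] -0.0
```

View pics/s_c.png

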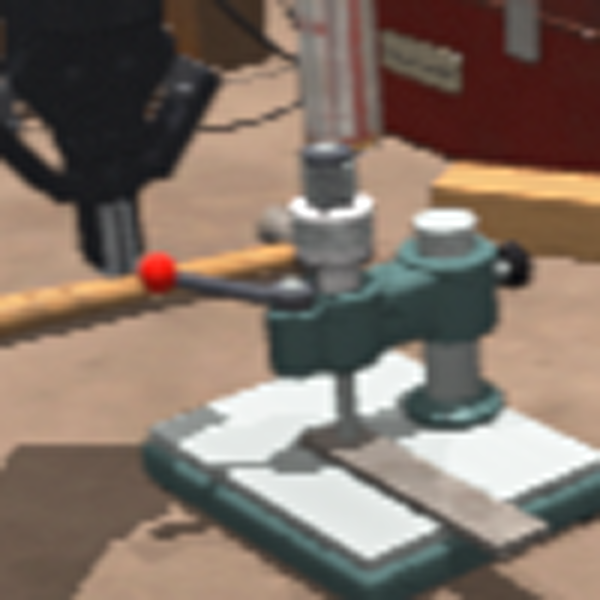

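View pics/s_t.png

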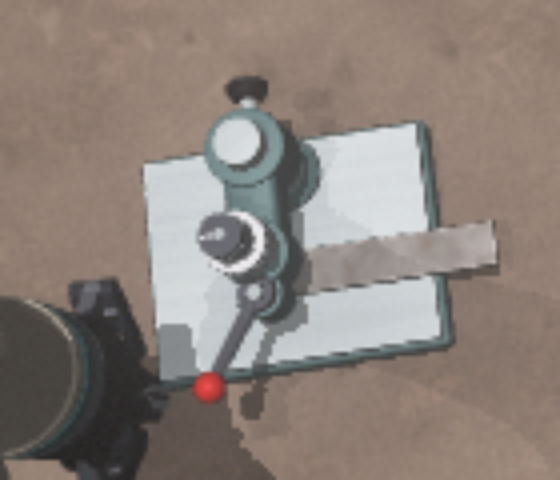

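Call:
servo_tool(increments=[{"dx": 0, "dy": -0.6, "dz": 0.1, "ax": 0, "ay": 0, "az": 0, "claw": 1}, {"dx": 0, "dy": -1.2, "dz": 0.1, "ax": 0, "ay": 0, "az": 0, "claw": 1}, {"dx": 0, "dy": -1.8, "dz": 0.1, "ax": 0, "ay": 0, "az": 0, "claw": 1}, {"dx": -0.1, "dy": -2.4, "dz": 0.1, "ax": 0, "ay": 0, "az": 0, "claw": 1}, {"dx": -0.2, "dy": -3, "dz": 0.1, "ax": 0, "ay": 0, "az": 0, "claw": 1}, {"dx": -0.3, "dy": -3.6, "dz": 0.1, "ax": 0, "ay": 0, "az": 0, "claw": 1}, {"dx": -0.4, "dy": -4.2, "dz": 0.1, "ax": 0, "ay": 0, "az": 0, "claw": 1}, {"dx": -0.4, "dy": -4.8, "dz": 0.1, "ax": 0, "ay": 0, "az": 0, "claw": 1}])

```text
clock: 17.4
eef_pos: [456.6, 299.5, 141.0]
tool_rot: [-1.571, 0.001, -1.6]
force: [-2.5, 3.0, -0.1]
width: -0.1
```

```bash
python3 st.py t 140 120 240 220
```

```text
17.4 [456.6 299.5 141. ] [-1.571e+00  1.000e-03 -1.600e+00] [-0.53  0.61 -0.15  1.89  0.14  0.65 -0.8 ] [-2.5  3.  -0.1] [0.64 0.4  0.01] -0.1
```

View pics/t_c.png

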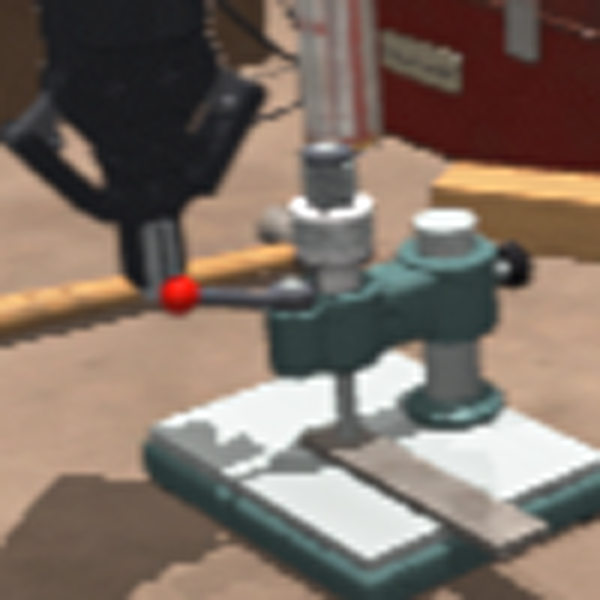

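Call:
servo_tool(increments=[{"dx": 0, "dy": -0.6, "dz": -0.3, "ax": 0, "ay": 0, "az": 0, "claw": 1}, {"dx": 0.1, "dy": -1.1, "dz": -0.3, "ax": 0, "ay": 0, "az": 0, "claw": 1}, {"dx": 0.2, "dy": -1.6, "dz": -0.3, "ax": 0, "ay": 0, "az": 0, "claw": 1}, {"dx": 0.4, "dy": -2.1, "dz": -0.3, "ax": 0, "ay": 0, "az": 0, "claw": 1}, {"dx": 0.5, "dy": -2.6, "dz": -0.3, "ax": 0, "ay": 0, "az": 0, "claw": 1}, {"dx": 0.7, "dy": -3, "dz": -0.3, "ax": 0, "ay": 0, "az": 0, "claw": 1}, {"dx": 0.9, "dy": -3.4, "dz": -0.3, "ax": 0, "ay": 0, "az": 0, "claw": 1}, {"dx": 0.9, "dy": -3.4, "dz": -0.3, "ax": 0, "ay": 0, "az": 0, "claw": 1}])

```text
clock: 18.17
eef_pos: [466.4, 265.3, 137.7]
tool_rot: [-1.571, 0.0, -1.602]
force: [-0.8, 3.2, -0.5]
width: -0.1
```

```bash
python3 st.py u 140 120 240 220
```

```text
18.1667 [466.4 265.3 137.7] [-1.571  0.    -1.602] [-0.46  0.6  -0.16  1.92  0.15  0.63 -0.75] [-0.8  3.2 -0.5] [ 0.54  0.21 -0.01] -0.1
```

View pics/u_c.png

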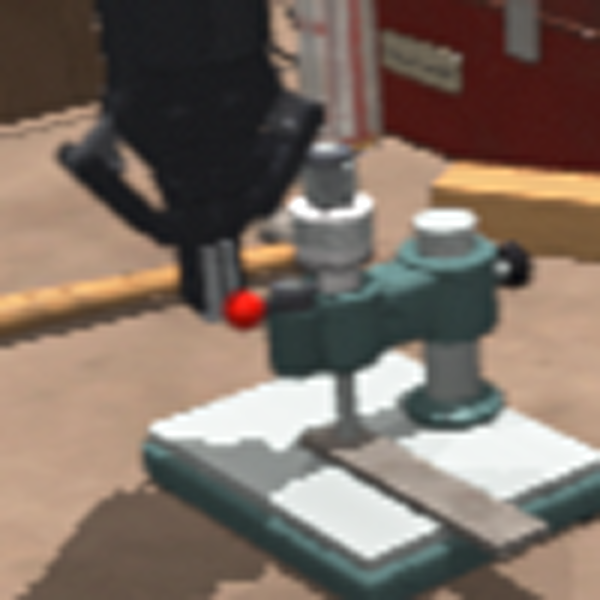

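Call:
servo_tool(increments=[{"dx": 0.1, "dy": -0.2, "dz": 0, "ax": 0, "ay": 0, "az": 0, "claw": 1}, {"dx": 0.2, "dy": -0.4, "dz": 0, "ax": 0, "ay": 0, "az": 0, "claw": 1}, {"dx": 0.2, "dy": -0.6, "dz": 0, "ax": 0, "ay": 0, "az": 0, "claw": 1}])

```text
clock: 18.52
eef_pos: [466.6, 264.5, 137.8]
tool_rot: [-1.572, 0.007, -1.598]
force: [-6.1, 14.7, -2.8]
width: -0.5
```

Call:
servo_tool(increments=[{"dx": 0.1, "dy": -0.2, "dz": 0, "ax": 0, "ay": 0, "az": 0, "claw": 1}, {"dx": 0.1, "dy": -0.4, "dz": 0, "ax": 0, "ay": 0, "az": 0, "claw": 1}])

```text
clock: 18.68
eef_pos: [466.8, 264.2, 138.0]
tool_rot: [-1.572, 0.011, -1.595]
force: [-7.7, 22.2, -5.1]
width: 0.3
```

The force jumped to 22 N with almost no motion, so this is the end stop. I'll back off and look.

Call:
servo_tool(increments=[{"dx": 0, "dy": 0, "dz": 0, "ax": 0, "ay": 0, "az": 0, "claw": 1}, {"dx": 0, "dy": 0.6, "dz": 0, "ax": 0, "ay": 0, "az": 0, "claw": 1}, {"dx": -0.3, "dy": 2, "dz": 0, "ax": 0, "ay": 0, "az": 0, "claw": 1}, {"dx": -1, "dy": 4, "dz": 2, "ax": 0, "ay": 0, "az": 0, "claw": 0.5}, {"dx": -1, "dy": 6, "dz": 5, "ax": 0, "ay": 0, "az": 0, "claw": -0.2}, {"dx": -1, "dy": 8, "dz": 9, "ax": 0, "ay": 0, "az": 0, "claw": -0.2}, {"dx": -1, "dy": 9, "dz": 12, "ax": 0, "ay": 0, "az": 0, "claw": -0.2}])

```text
clock: 19.27
eef_pos: [459.4, 346.4, 259.5]
tool_rot: [-1.57, -0.001, -1.6]
force: [1.1, 1.3, -0.3]
width: 48.0
```

```bash
python3 st.py v 150 130 220 200; python3 - <<'E'
import cv2
a=cv2.imread("pics/v_top.png");cv2.imwrite("pics/v_t.png",cv2.resize(a[150:270,80:220],None,fx=4,fy=4))
from m import *
S=get_image("scene");T=get_image("top");c=[]
for im,roi in((T,(110,215,170,262)),(S,(150,155,200,185))):
    h=masks(im);H,s,v=[h[...,i].astype(int) for i in range(3)]
    red=(((H<8)|(H>172))&(s>150)&(v>100)).astype(np.uint8)*255
    k=big(red,roi);m=cv2.moments(k);c.append((m["m10"]/m["m00"],m["m01"]/m["m00"]));print(c[-1],cv2.contourArea(k))
b,e=tri(ray(T,*c[0]),ray(S,*c[1]));print(b,e)
d=b[:2]-np.array([518,279.7]);print(np.linalg.norm(d),"ang right of front deg",np.degrees(np.arctan2(-d[1],-d[0])), "lever",np.arctan2(-d[1],-d[0])+np.radians(35)+.03)
E
```

```text
19.2667 [459.4 346.4 259.5] [-1.57e+00 -1.00e-03 -1.60e+00] [-0.58  0.49 -0.18  1.69  0.1   0.96 -0.82] [ 1.1  1.3 -0.3] [ 0.05 -0.04 -0.03] 48.0
(157.92857142857142, 240.32738095238093) 28.0
(179.88700564971748, 170.88700564971748) 29.5
[468.48393494 244.21275292 148.22286739] 0.9747700937270506
60.91949937752772 ang right of front deg 35.62846825232967 lever 1.262699316643438
```

View pics/v_c.png

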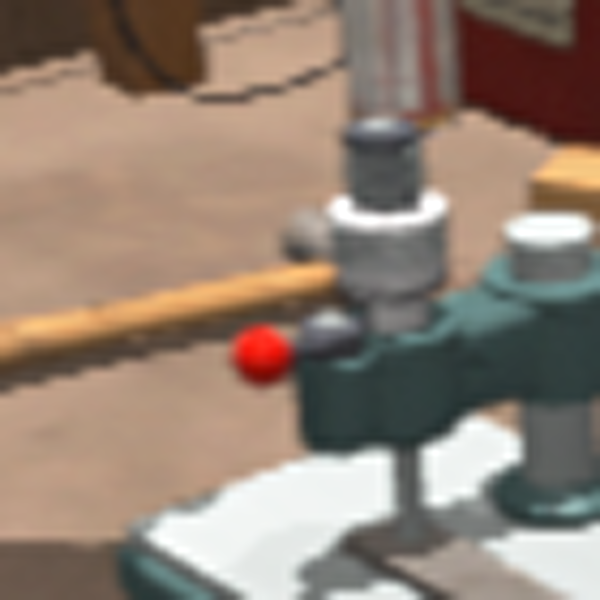

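View pics/v_t.png

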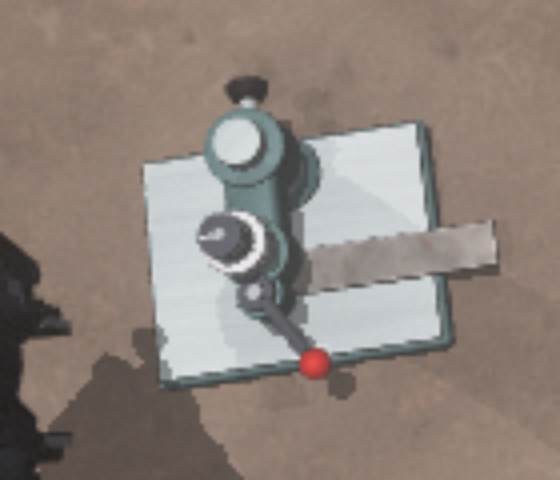

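The lever is at the stop (about 1.22) and the bar hasn't moved. I'll go back over the bar, passing above the knob, and check the bar's pose.

Call:
servo_tool(increments=[{"dx": 1, "dy": -2, "dz": 0, "ax": 0, "ay": 0, "az": 0.02, "claw": -0.2}, {"dx": 2.5, "dy": -5, "dz": 0, "ax": 0, "ay": 0, "az": 0.04, "claw": -0.2}, {"dx": 4, "dy": -8, "dz": 0, "ax": 0, "ay": 0, "az": 0.06, "claw": -0.2}, {"dx": 5.5, "dy": -11, "dz": 0, "ax": 0, "ay": 0, "az": 0.06, "claw": -0.2}, {"dx": 7, "dy": -13.5, "dz": 0, "ax": 0, "ay": 0, "az": 0.06, "claw": -0.2}, {"dx": 8.6, "dy": -15.8, "dz": -1, "ax": 0, "ay": 0, "az": 0.06, "claw": -0.2}, {"dx": 8.6, "dy": -15.8, "dz": -4, "ax": 0, "ay": 0, "az": 0.06, "claw": -0.2}, {"dx": 8.6, "dy": -15.8, "dz": -8, "ax": 0, "ay": 0, "az": 0.06, "claw": -0.2}])

```text
clock: 20.13
eef_pos: [548.0, 183.2, 177.8]
tool_rot: [-1.566, -0.001, -1.547]
force: [0.2, 1.1, -0.8]
width: 51.3
```

```bash
python3 - <<'E'
from m import *
import json
im=get_image("top")
print(read_state()["eef_pos"],read_state()["tool_rot"])
# bar from stored picture v_top
o=[onz(im,80+(x+.5)/4-.5,150+(y+.5)/4-.5,42).round(1) for x,y in((494,221),(498,267),(312,291),(310,250))]
print(o)
E
```

```text
[541.03428651 182.19519877 168.44904249] [-1.58340176 -0.00619251 -1.54482838]
[array([559.4, 141.5,  42. ]), array([527.9, 141.8,  42. ]), array([527.1, 267.4,  42. ]), array([555. , 266.8,  42. ])]
```

Call:
servo_tool(increments=[{"dx": 0, "dy": 0.2, "dz": -3, "ax": 0, "ay": 0, "az": 0, "claw": -0.2}, {"dx": 0, "dy": 0.3, "dz": -6, "ax": 0, "ay": 0, "az": 0, "claw": -0.2}, {"dx": 0, "dy": 0.3, "dz": -9, "ax": 0, "ay": 0, "az": 0, "claw": -0.2}, {"dx": 0, "dy": 0.3, "dz": -11, "ax": 0, "ay": 0, "az": 0, "claw": -0.2}, {"dx": 0, "dy": 0.3, "dz": -11, "ax": 0, "ay": 0, "az": 0, "claw": -0.2}, {"dx": 0, "dy": 0.3, "dz": -11, "ax": 0, "ay": 0, "az": 0, "claw": -0.2}])

```text
clock: 20.68
eef_pos: [544.0, 189.2, 66.7]
tool_rot: [-1.575, -0.002, -1.541]
force: [-0.3, -0.8, -0.1]
width: 50.9
```

```bash
python3 st.py w 160 130 260 230
```

```text
20.6833 [544.  189.2  66.7] [-1.575 -0.002 -1.541] [-0.3   0.75 -0.13  1.85  0.17  0.55 -0.51] [-0.3 -0.8 -0.1] [ 0.   -0.05 -0.06] 50.9
```

View pics/w_c.png

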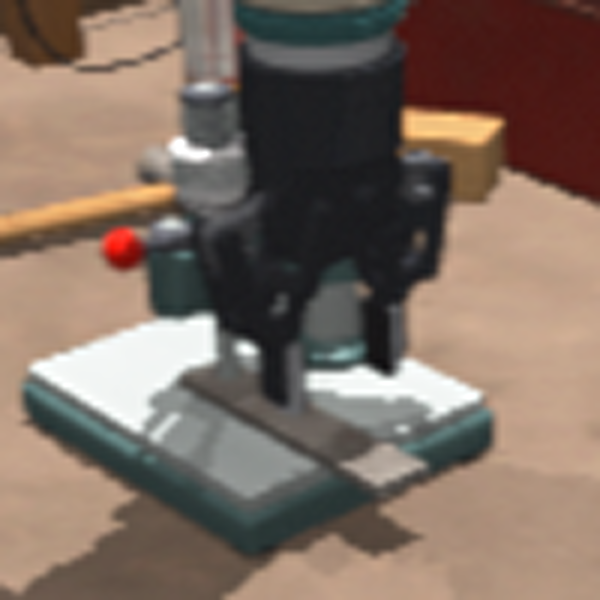

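Call:
servo_tool(increments=[{"dx": 0.1, "dy": 0, "dz": -1, "ax": 0, "ay": 0, "az": 0, "claw": -0.2}, {"dx": 0.1, "dy": 0, "dz": -2, "ax": 0, "ay": 0, "az": 0, "claw": -0.2}, {"dx": 0.1, "dy": 0, "dz": -2.7, "ax": 0, "ay": 0, "az": 0, "claw": -0.2}, {"dx": 0.1, "dy": 0, "dz": -2.9, "ax": 0, "ay": 0, "az": 0, "claw": -0.2}, {"dx": 0.1, "dy": 0, "dz": -2.9, "ax": 0, "ay": 0, "az": 0, "claw": -0.2}])

```text
clock: 21.2
eef_pos: [545.7, 190.3, 37.9]
tool_rot: [-1.572, -0.001, -1.541]
force: [0.4, -0.5, -0.2]
width: 51.0
```

Call:
servo_tool(increments=[{"dx": 0, "dy": 0, "dz": 0, "ax": 0, "ay": 0, "az": 0, "claw": 0.2}, {"dx": 0, "dy": 0, "dz": 0, "ax": 0, "ay": 0, "az": 0, "claw": 1}, {"dx": 0, "dy": 0, "dz": 0, "ax": 0, "ay": 0, "az": 0, "claw": 1}, {"dx": 0, "dy": 0, "dz": 0, "ax": 0, "ay": 0, "az": 0, "claw": 1}, {"dx": 0, "dy": 0, "dz": 0, "ax": 0, "ay": 0, "az": 0, "claw": 1}])

```text
clock: 21.62
eef_pos: [546.3, 190.6, 39.3]
tool_rot: [-1.571, 0.0, -1.541]
force: [-1.5, -1.0, 5.1]
width: 26.3
```

That grip is about 2 mm shallower than the first one, so I'll reopen, go lower and regrip.

Call:
servo_tool(increments=[{"dx": 0, "dy": 0, "dz": 0, "ax": 0, "ay": 0, "az": 0, "claw": 0}, {"dx": 0, "dy": 0, "dz": 0, "ax": 0, "ay": 0, "az": 0, "claw": 0}, {"dx": 0, "dy": 0, "dz": -0.1, "ax": 0, "ay": 0, "az": 0, "claw": 0}, {"dx": 0, "dy": 0, "dz": -0.2, "ax": 0, "ay": 0, "az": 0, "claw": 0}, {"dx": 0, "dy": 0, "dz": -0.2, "ax": 0, "ay": 0, "az": 0, "claw": 0}])

```text
clock: 22.03
eef_pos: [546.3, 190.5, 36.4]
tool_rot: [-1.571, -0.0, -1.541]
force: [0.1, -0.4, 0.0]
width: 42.7
```

Call:
servo_tool(increments=[{"dx": 0, "dy": 0, "dz": 0, "ax": 0, "ay": 0, "az": 0, "claw": 0.2}, {"dx": 0, "dy": 0, "dz": 0, "ax": 0, "ay": 0, "az": 0, "claw": 1}, {"dx": 0, "dy": 0, "dz": 0, "ax": 0, "ay": 0, "az": 0, "claw": 1}, {"dx": 0, "dy": 0, "dz": 0, "ax": 0, "ay": 0, "az": 0, "claw": 1}, {"dx": 0, "dy": 0, "dz": 0, "ax": 0, "ay": 0, "az": 0, "claw": 1}])

```text
clock: 22.45
eef_pos: [546.3, 190.5, 37.0]
tool_rot: [-1.571, -0.0, -1.541]
force: [-0.2, -0.7, 4.4]
width: 27.4
```

Call:
servo_tool(increments=[{"dx": 0, "dy": -0.3, "dz": 0, "ax": 0, "ay": 0, "az": 0, "claw": 1}, {"dx": 0, "dy": -0.8, "dz": 0, "ax": 0, "ay": 0, "az": 0, "claw": 1}, {"dx": 0.1, "dy": -1.5, "dz": 0, "ax": 0, "ay": 0, "az": 0, "claw": 1}, {"dx": 0.1, "dy": -2.3, "dz": 0, "ax": 0, "ay": 0, "az": 0, "claw": 1}, {"dx": 0.1, "dy": -3.2, "dz": 0, "ax": 0, "ay": 0, "az": 0, "claw": 1}, {"dx": 0.1, "dy": -4.1, "dz": 0, "ax": 0, "ay": 0, "az": 0, "claw": 1}, {"dx": 0.2, "dy": -5, "dz": 0, "ax": 0, "ay": 0, "az": 0, "claw": 1}, {"dx": 0.2, "dy": -6, "dz": 0, "ax": 0, "ay": 0, "az": 0, "claw": 1}])

```text
clock: 23.12
eef_pos: [548.5, 129.8, 36.6]
tool_rot: [-1.571, 0.0, -1.541]
force: [0.2, 1.1, 0.3]
width: 27.5
```

```bash
python3 st.py x 160 130 260 230
```

```text
23.1167 [548.5 129.8  36.6] [-1.571  0.    -1.541] [-0.2   0.79 -0.13  1.9   0.2   0.46 -0.44] [0.2 1.1 0.3] [ 0.33  0.01 -0.03] 27.5
```

View pics/x_c.png

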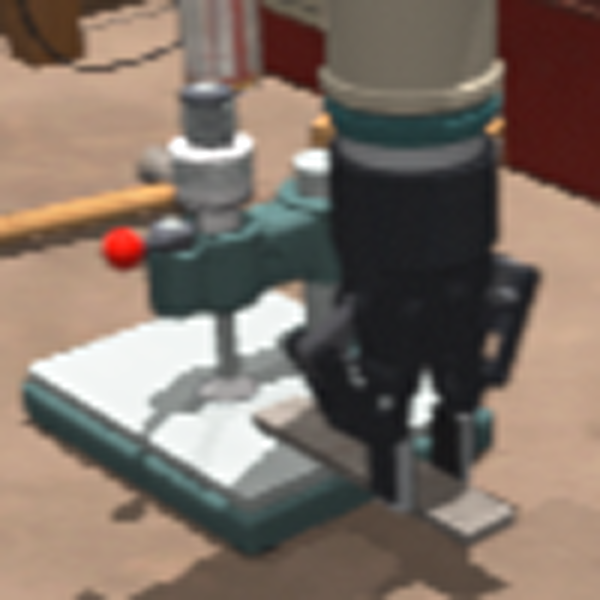

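The bar is out and the spindle stayed put. I'll lift and carry it to the free side of the tray.

Call:
servo_tool(increments=[{"dx": 0, "dy": -0.5, "dz": 1, "ax": 0, "ay": 0, "az": 0, "claw": 1}, {"dx": 0, "dy": -1.5, "dz": 3, "ax": 0, "ay": 0, "az": 0, "claw": 1}, {"dx": -0.2, "dy": -3.5, "dz": 5, "ax": 0, "ay": 0, "az": 0, "claw": 1}, {"dx": -0.5, "dy": -6, "dz": 6, "ax": 0, "ay": 0, "az": -0.02, "claw": 1}, {"dx": -1, "dy": -9, "dz": 6, "ax": 0, "ay": 0, "az": -0.03, "claw": 1}, {"dx": -1.5, "dy": -12, "dz": 6, "ax": 0, "ay": 0, "az": -0.04, "claw": 1}, {"dx": -2, "dy": -15, "dz": 6, "ax": 0, "ay": 0, "az": -0.05, "claw": 1}, {"dx": -2.5, "dy": -18, "dz": 6, "ax": 0, "ay": 0, "az": -0.06, "claw": 1}])

```text
clock: 23.88
eef_pos: [522.5, -51.0, 97.2]
tool_rot: [-1.571, -0.0, -1.601]
force: [-0.7, -0.3, -2.3]
width: 27.7
```

Call:
servo_tool(increments=[{"dx": -0.5, "dy": -3, "dz": 0, "ax": 0, "ay": 0, "az": 0, "claw": 1}, {"dx": -1, "dy": -6, "dz": 0, "ax": 0, "ay": 0, "az": 0, "claw": 1}, {"dx": -1.5, "dy": -9, "dz": 0, "ax": 0, "ay": 0, "az": 0, "claw": 1}, {"dx": -2, "dy": -12, "dz": 0, "ax": 0, "ay": 0, "az": 0, "claw": 1}, {"dx": -2.5, "dy": -15, "dz": 0, "ax": 0, "ay": 0, "az": 0, "claw": 1}, {"dx": -3, "dy": -18, "dz": 0, "ax": 0, "ay": 0, "az": 0, "claw": 1}, {"dx": -3.5, "dy": -20.5, "dz": 0, "ax": 0, "ay": 0, "az": 0, "claw": 1}, {"dx": -3.5, "dy": -21.2, "dz": 0, "ax": 0, "ay": 0, "az": 0, "claw": 1}])

```text
clock: 24.55
eef_pos: [485.4, -267.8, 96.9]
tool_rot: [-1.573, -0.004, -1.608]
force: [-0.6, -1.2, -2.4]
width: 27.7
```

Call:
servo_tool(increments=[{"dx": 0, "dy": 0, "dz": 0, "ax": 0, "ay": 0, "az": 0, "claw": 1}, {"dx": 0, "dy": 0, "dz": 0, "ax": 0, "ay": 0, "az": 0, "claw": 1}])

```text
clock: 24.72
eef_pos: [488.1, -261.0, 96.9]
tool_rot: [-1.571, 0.001, -1.601]
force: [0.7, 1.1, -3.0]
width: 27.6
```

```bash
python3 st.py y 250 210 410 350
```

```text
24.7167 [ 488.1 -261.    96.9] [-1.571e+00  1.000e-03 -1.601e+00] [ 0.59  0.69 -0.22  1.9   0.26  0.58  0.16] [ 0.7  1.1 -3. ] [-0.02  0.   -0.05] 27.6
```

View pics/y_c.png

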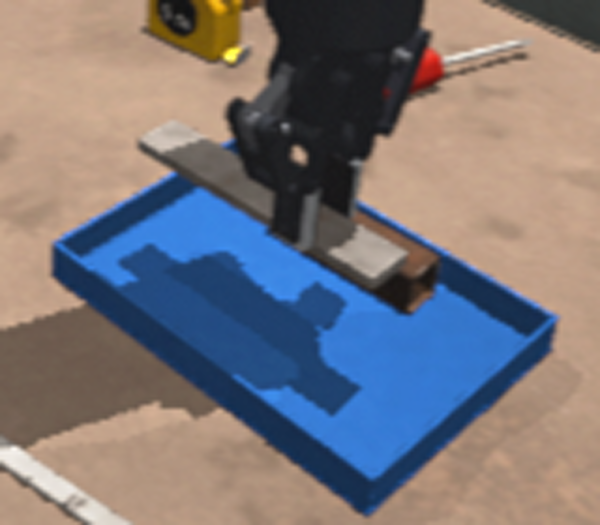

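View pics/y_top.png

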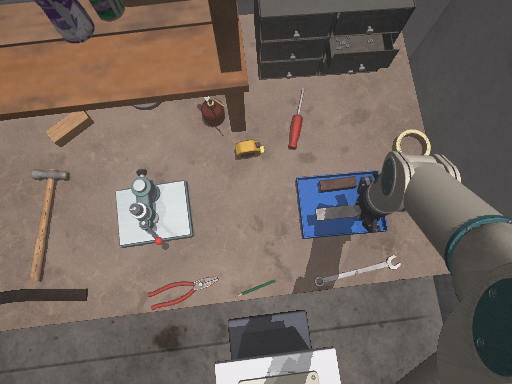

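Call:
servo_tool(increments=[{"dx": 0, "dy": 0, "dz": -2, "ax": 0, "ay": 0, "az": 0, "claw": 1}, {"dx": 0, "dy": 0, "dz": -4, "ax": 0, "ay": 0, "az": 0, "claw": 1}, {"dx": 0, "dy": 0, "dz": -6, "ax": 0, "ay": 0, "az": 0, "claw": 1}, {"dx": 0, "dy": 0, "dz": -7.5, "ax": 0, "ay": 0, "az": 0, "claw": 1}, {"dx": 0, "dy": 0, "dz": -8.3, "ax": 0, "ay": 0, "az": 0, "claw": 1}, {"dx": 0, "dy": 0, "dz": -8.7, "ax": 0, "ay": 0, "az": 0, "claw": 1}, {"dx": 0, "dy": 0, "dz": -8.7, "ax": 0, "ay": 0, "az": 0, "claw": 1}, {"dx": 0, "dy": 0, "dz": -8.7, "ax": 0, "ay": 0, "az": 0, "claw": 1}])

```text
clock: 25.48
eef_pos: [489.1, -261.0, 10.3]
tool_rot: [-1.57, -0.0, -1.6]
force: [0.1, -0.2, -4.5]
width: 27.2
```

Call:
servo_tool(increments=[{"dx": 0, "dy": 0, "dz": -0.1, "ax": 0, "ay": 0, "az": 0, "claw": 1}, {"dx": 0, "dy": 0, "dz": -0.2, "ax": 0, "ay": 0, "az": 0, "claw": 1}, {"dx": 0, "dy": 0, "dz": -0.2, "ax": 0, "ay": 0, "az": 0, "claw": 1}])

```text
clock: 25.73
eef_pos: [488.7, -261.7, 8.3]
tool_rot: [-1.57, -0.0, -1.601]
force: [0.8, 0.5, -4.3]
width: 27.5
```

Call:
servo_tool(increments=[{"dx": 0, "dy": 0, "dz": -0.05, "ax": 0, "ay": 0, "az": 0, "claw": 1}, {"dx": 0, "dy": 0, "dz": -0.1, "ax": 0, "ay": 0, "az": 0, "claw": 1}, {"dx": 0, "dy": 0, "dz": -0.15, "ax": 0, "ay": 0, "az": 0, "claw": 1}, {"dx": 0, "dy": 0, "dz": -0.15, "ax": 0, "ay": 0, "az": 0, "claw": 1}])

```text
clock: 26.07
eef_pos: [488.5, -261.7, 6.3]
tool_rot: [-1.57, -0.0, -1.601]
force: [0.4, -0.9, -2.2]
width: 27.4
```

Call:
servo_tool(increments=[{"dx": 0, "dy": 0, "dz": -0.05, "ax": 0, "ay": 0, "az": 0, "claw": 1}, {"dx": 0, "dy": 0, "dz": -0.1, "ax": 0, "ay": 0, "az": 0, "claw": 1}, {"dx": 0, "dy": 0, "dz": -0.1, "ax": 0, "ay": 0, "az": 0, "claw": 1}])

```text
clock: 26.32
eef_pos: [488.5, -261.6, 6.0]
tool_rot: [-1.57, -0.0, -1.601]
force: [-2.0, 0.1, 4.2]
width: 28.0
```

The bar is on the tray floor. I'll open partway and rise straight up.

Call:
servo_tool(increments=[{"dx": 0, "dy": 0, "dz": 0.05, "ax": 0, "ay": 0, "az": 0, "claw": 0.2}, {"dx": 0, "dy": 0, "dz": 0.05, "ax": 0, "ay": 0, "az": 0, "claw": 0}, {"dx": 0, "dy": 0, "dz": 0.05, "ax": 0, "ay": 0, "az": 0, "claw": 0}, {"dx": 0, "dy": 0, "dz": 1, "ax": 0, "ay": 0, "az": 0, "claw": 0}, {"dx": 0, "dy": 0, "dz": 3, "ax": 0, "ay": 0, "az": 0, "claw": 0}, {"dx": 0, "dy": 0, "dz": 7, "ax": 0, "ay": 0, "az": 0, "claw": 0}, {"dx": 0, "dy": -2, "dz": 11, "ax": 0, "ay": 0, "az": 0, "claw": 0}, {"dx": 0, "dy": -5, "dz": 15, "ax": 0, "ay": 0, "az": 0, "claw": 0}])

```text
clock: 26.98
eef_pos: [489.1, -302.3, 148.9]
tool_rot: [-1.57, 0.002, -1.596]
force: [1.7, -1.1, -1.0]
width: 42.9
```

Call:
servo_tool(increments=[{"dx": -1, "dy": -4, "dz": 2, "ax": 0, "ay": 0, "az": 0, "claw": 0}, {"dx": -2, "dy": -8, "dz": 4, "ax": 0, "ay": 0, "az": 0, "claw": 0}, {"dx": -3, "dy": -12, "dz": 4, "ax": 0, "ay": 0, "az": 0, "claw": 0}, {"dx": -4, "dy": -16, "dz": 4, "ax": 0, "ay": 0, "az": 0, "claw": 0}, {"dx": -5, "dy": -18, "dz": 4, "ax": 0, "ay": 0, "az": 0, "claw": 0}, {"dx": -5, "dy": -18, "dz": 4, "ax": 0, "ay": 0, "az": 0, "claw": 0}, {"dx": -5, "dy": -18, "dz": 4, "ax": 0, "ay": 0, "az": 0, "claw": 0}])

```text
clock: 27.57
eef_pos: [436.3, -486.8, 186.2]
tool_rot: [-1.571, -0.0, -1.606]
force: [1.3, 0.5, -0.5]
width: 42.6
```

```bash
python3 st.py z 250 210 410 350; python3 - <<'E'
import cv2,numpy as np
a=cv2.imread("pics/z_top.png");b=cv2.imread("pics/z_scene.png")
cv2.imwrite("pics/z_t.png",np.hstack([cv2.resize(a[150:260,290:400],(380,380)),cv2.resize(b[130:230,150:250],(380,380))]))
from m import *
T=get_image("top");h=masks(T);H,s,v=[h[...,i].astype(int) for i in range(3)]
g=((s<70)&(v>90)).astype(np.uint8)*255
c=big(g,(305,195,382,232));r=cv2.minAreaRect(c);print(r)
P=[onz(T,*p,11)[:2].round(1) for p in cv2.boxPoints(r)];print(P)
ctr=onz(T,*r[0],11)[:2]-np.array([518.6,-233.8]);print(ctr)
E
```

```text
27.5667 [ 436.3 -486.8  186.2] [-1.571 -0.    -1.606] [ 0.96  0.69 -0.29  1.55  0.23  0.93  0.57] [ 1.3  0.5 -0.5] [ 0.1  -0.03 -0.03] 42.6
((340.2772216796875, 215.77230834960938), (10.547392845153809, 57.31413650512695), 84.2894058227539)
[array([ 504.3, -150.4]), array([ 500.7, -310.2]), array([ 471.4, -307.7]), array([ 475.1, -148.8])]
[-30.75498082   4.61274282]
```

View pics/z_c.png

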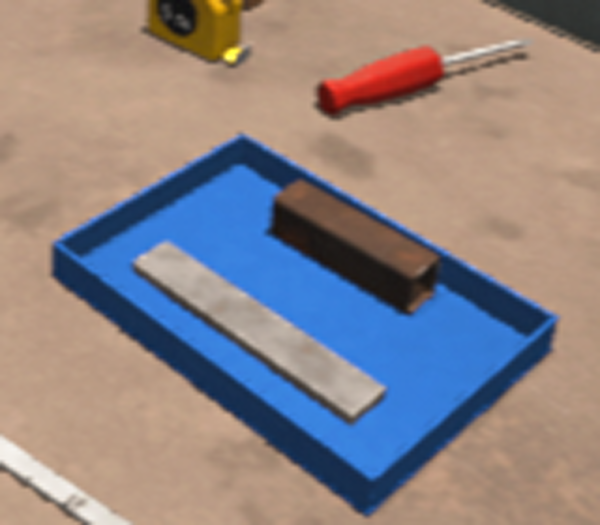

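View pics/z_t.png

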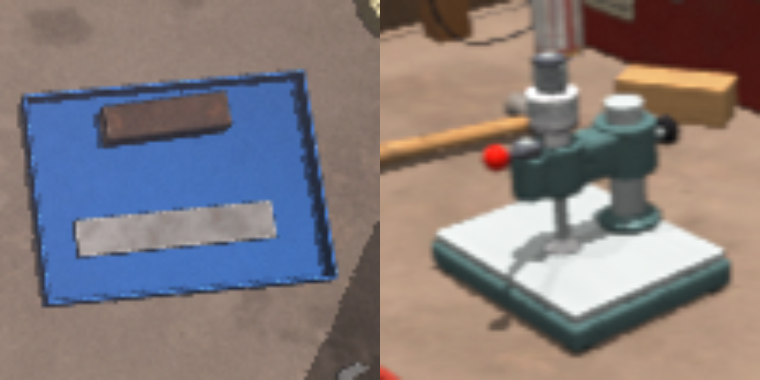

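The bar lies flat in the tray, about -31 mm in x and +5 mm in y from its middle. The lever is over, and the tube and tape haven't moved. Handing in.

```bash
python3 -c "
from cell import finish_job
print(finish_job())"
```

```text
the job is handed in; nothing more can be done
None
```

I finished every step of the job and handed it in after about 27.6 s of the 72 s allowed. The hand-in gives no verdict, so these results come from my own checks:

- **Bar under the spindle:** I laid the bar flat on the measuring table with its end about 20 mm past the spindle axis. The camera showed it there before I wound the knob.
- **Ratchet:** I wound the knob about 4.3 rad clockwise in one stroke, and the mark on the knob confirmed it turned with the fingers. Reaching the bar takes at most about 3.1 rad, so the slip should be 1.2 rad or more. I could not read the slip joint or the clamp force directly.
- **Lock lever:** I pushed it until the force rose to 22 N against the end stop. The ball's measured position gives 1.26 rad, which matches the 1.22 stop within camera error.
- **Drawing out:** My first regrip on the bar was about 2 mm too shallow, so I regripped lower, then slid the bar straight out level. The spindle looked unmoved, but I had no direct reading of its height.
- **Bar in the tray:** The last pictures show it flat on the tray floor, about -31 mm in x and +5 mm in y from the middle. The lever is still over, and the tube and tape measure look unmoved. The gripper is well clear, at about (436, -487, 186) mm.

Two measurements disagreed slightly. The bar's x position on the table was 2–3 mm off between the camera and the arm. The gripper read about 27.5 mm on the 30 mm bar and 22.5 mm on the 26 mm knob, so it reads about 3 mm low.

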